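# Strip a latched filter slide

### The arm

A 6-joint arm with a two-finger parallel gripper is mounted at the origin on the work surface. World frame = base frame: x ahead of the robot, y to its left, z up, the work surface at z = 0. Lengths are in m, angles in rad, forces in N, time in s.
With the tool pointing down it reaches from about 0.375 to 0.9 m from the base axis. Payload 3.1 kg.
Tool frame: the origin (TCP) lies on the centre line of the jaws, within the pads' length; the fingertips stand 14 mm ahead of it and the grasp point (between the pads) lies 5 mm behind it; z points along the fingers, y is the direction in which the jaws open and shut (so a half turn about z gives the same grasp; the last joint's range is limited). The gripper opens to 87 mm and grips with 3 to 60 N. Pads are 19 mm wide; open, the fingers measure 117 mm over their backs; the gripper's body (75 mm by 190 mm) begins 51 mm behind the grasp point.
Start: joints at [-1.393, 0.527, 1.433, -0, 1.181, -0.178], TCP at [0.218, -0.586, 0.237] pointing down, gripper open.
Joint ranges: [-3.08, 3.08], [-0.75, 2.2], [0.22, 2.44], [-1.43, 4.57], [0, 2.65], [-2.85, 2.85]. Speed limits (rad/s): [2.79, 2.79, 3.14, 3.14, 3.14, 3.14].

### API

Orientations are given as a unit quaternion [w, x, y, z].
In Python, from plant import robot gives the robot as it stands. The module is installed in compiled form; this text tells all that it offers.
- The arm moves only by the shell command python3 -m jog 'ROWS' [OPENING] [FORCE]. ROWS is JSON, one flat list of numbers, 4 for each row, row after row: the shift along the world's x, y, z scaled (see below), then the turn about the world's z scaled (see below). A call has 1 to 10 rows; each row shifts and turns the pose as measured when the row begins; what a row does not reach is not made up. The controller multiplies each number of a shift by 40 mm and each number of a turn by 2 pi rad. A row lasts 1/10 s, in which the tool goes at most 50 mm and 8.59 degrees, less where a joint would pass 70% of its speed; a pose out of reach is approached as far as the arm can. A call with a number of a shift or a turn outside -1 to 1 is refused whole. A call with a gripper value outside its range is refused whole. OPENING is the closure, from 0 (fully open) to 1 (shut), set as the call begins (- or left out, the last holds). The fingers move at their own pace and stop on an object; FORCE is the grip in N (left out, the last holds). Time passes only in rows, so rows that do not move let the fingers close. It gives the time, the measured TCP pose, the force and the opening at its end, in the units of the state.
- robot.sense(): the state, without advancing time (a new reading comes with each control period).
- robot.capture(name): name is "scene" or "top" or "wrist"; returns (picture, depth): 420x560x3 uint8, blue, green, red; 420x560 float32, m along the optical axis (not along the pixel's ray), 0 where there is no reading.
- robot.camera_params(name): a dict with "fx", "fy", "cx", "cy" (pixels), "k1" (the pictures are not rectified: a ray, as slopes to the right and down, at radius r is drawn at 1 + k1 r^2 times it, then the intrinsics apply), "rvec" (rotation vector, rad) and "tvec" (3), from world to camera coordinates, as OpenCV has them. Camera axes: x right, y down, z forward; pixel columns grow to the right and rows downward; lengths in m; the calibration is good to about 2 mm. A picture is of the moment at which its call begins: read the wrist's pose just before it. camera_params takes no time and is no camera call; for the wrist camera it gives the pose at the moment of the call.
- robot.close_job(): hands the job in, once; it reports no verdict.
The state is a dict: "time": time; "joints": joint angles; "qd": joint speeds; "effort": joint torques, N m; "ee_pos": TCP position; "eef_rot": TCP orientation; "ft_force": force on the tool from outside, world axes, zero at the start; "ft_torque": the same for the moment, N m; "gripper_width": finger opening in m.
Only numpy, scipy, OpenCV 4.12 (cv2) and the standard library are available. Lean on these libraries where they do the work, as an engineer would, in place of code of your own. Each camera call takes 0.05 s, during which the arm holds its last target. There are 200 camera calls.

### The job

The filter slide of the LED illuminator has to be stripped for cleaning. With the pin tool hold the slide's recessed release button down and push the slide along past its catch, stand the pin tool back upright in its block, and set the slide fully down in the stripping stand with all its filters still aboard and its open face towards the felt tray. Drive every filter out into the tray with the ejector rod, never touching a filter with the gripper or the pin tool, lay the rod back on its cork mat, and push the bare slide back into the gate until it is fully home and the button clicks up; leave the other things on the bench where they are.

Things in the scene. Friction and masses are not known exactly. Their poses are not given: they have to be found in the camera images.
- gate: Beige filter gate of the illuminator, fixed; origin on the bench under its middle. Channel along its y: floor at z 20 mm, 29 mm wide, y -50 to +50 mm, open at both ends. 45 mm thick in x, top at z 86 mm. Lens flange on the -x side to x -41 mm; barrel and lamp head on the +x side to x +163 mm, y +-37 mm, z 86 mm; flat rail beneath. The slide comes out towards the gate's +y.
- gate_mouth (a point): Middle of the channel floor at the gate's +y mouth (gate y +50, z 20 mm). A guide shelf carries this floor on to y +120 mm between low rails, 32 mm apart and 30 mm above the bench, with funnel cheeks (42 mm high) at y 48 to 61 mm. Sloping lead-in ramps on the roof (y 47 to 65 mm) press the button down as the slide is pushed in from here: about 10 N, then 4 to 8 N of drag.
- keyhole (a point): Middle of the keyhole window in the gate's roof, level with the roof's top (gate x 0, y -32, z 86 mm). The roof is 6 mm thick. The window spans the whole channel width from y -44 to y -20 mm; from it a slot 14 mm wide runs on along the middle to the roof's open end at y +50 mm.
- slide: Aluminium filter slide on edge, 26 mm thick (x), 200 long (y), 58 high (z), about 0.4 kg; origin at the middle of its underside. It starts latched in the gate, axes parallel to the gate's, origin at gate y +18, z 20 mm. Four 28 mm square pockets through it along x at y -66, -32, +32, +66 mm, centres at z 23 mm. Its button sits in the top edge at y -50 mm.
- slide_grip (a point): Middle of the slide, 44 mm above its underside: the place to grip it across its 26 mm. Here a plain pillar 35 mm wide (y) parts the two inner pockets. The -x face has a 3 mm lip above and below each pocket (opening 22 mm high, 28 wide), so filters leave only by the open +x face; a leaf spring holds each one: 3 to 5 N push it out.
- latch (a joint): Travel of the slide's spring release button in m: 0 up, 0.009 down (2.5 N rising to 5 N). A square steel cup, 24 x 22 mm. Up, its rim is 2 mm below the roof's top and catches in the window; pressed over 5 mm it passes under the roof while a pin standing in it runs along the slot and so pushes the slide. Under the roof it stays down; the slide is home when it springs up again, and stops 1 mm later.
- latch_dimple (a point): Middle of the floor of the button's square recess (14 mm square, 7 mm deep), where the pin presses; it moves with the button. At the start 77 mm above the bench.
- filter0: A filter: glass in a black frame, 22 mm thick (x), 27 wide (y), 27.5 high (z), 35 g; origin at its centre. If present, it starts in the slide's pocket at y -66 mm, 1 mm below flush at the open +x face.
- filter1: A filter: glass in a black frame, 22 mm thick (x), 27 wide (y), 27.5 high (z), 35 g; origin at its centre. If present, it starts in the slide's pocket at y -32 mm, 1 mm below flush at the open +x face.
- filter2: A filter: glass in a black frame, 22 mm thick (x), 27 wide (y), 27.5 high (z), 35 g; origin at its centre. If present, it starts in the slide's pocket at y +32 mm, 1 mm below flush at the open +x face.
- filter3: A filter: glass in a black frame, 22 mm thick (x), 27 wide (y), 27.5 high (z), 35 g; origin at its centre. If present, it starts in the slide's pocket at y +66 mm, 1 mm below flush at the open +x face.
- stand: White stripping stand, fixed; origin on the bench under the middle of the slide's seat. Two end cradles, y 84 to 112 mm either side, posts 62 mm high with rounded tops and a 30 mm gap (x), end stops at y +-105 mm. The slide stands in them along the stand's y, underside at z 20 mm. The 6 mm base plate reaches to x -31 mm; the rod is pushed from that side, towards +x.
- tray (a point): Middle of the felt floor of the stand's catch tray (stand x 57, y 0, z 10 mm). The tray spans x 19 to 95 mm and y -82 to +82 mm of the stand; walls 40 mm high, the sill next to the slide 20 mm high.
- block: Grey tool block, fixed, 50 x 50 x 42 mm; origin at the middle of its underside, axes along its sides. A 14 mm square hole, 38 mm deep with a 2 mm chamfer, in the middle of its top holds the pin tool.
- pin: Pin tool, 120 g, 94 mm long; origin at the tip of the pin, z up along the tool. Steel pin 7 mm thick and 34 mm long below a square wooden handle 24 x 24 x 60 mm. It starts upright in the block: the handle's shoulder rests on the block's top, tip 8 mm above the bench.
- mat: Cork mat, fixed, 200 x 100 mm (x, y), 4 mm thick; origin at the middle of its underside.
- ejector: Ejector rod lying along its own x, 150 mm long, 140 g; origin at mid-length on its underside. Square wooden handle 24 x 24 mm from x -75 to +15 mm, steel shaft 10 mm thick, white head 16 mm in diameter; axis 12 mm above the underside. Balance point at about x -10 mm. It starts on the mat.
- ejector_tip (a point): Middle of the flat pushing face of the rod's white head (rod x +75, z 12 mm).
- lenscap: Black lens cap, 54 mm across, lying on the bench; leave alone.
- dropper: Amber dropper bottle, 85 mm high; leave alone.
- mug: White mug, 92 mm high; leave alone.
- driver: Screwdriver with black handle, 170 mm; leave alone.
- samplebox: Clear sample box, 100 x 70 x 28 mm; leave alone.
Mind the look-alikes: they are no part of the job. What is shaped like the pin but blue, green or turquoise is not meant.

How it is judged:
By the outcome, as a careful person would: the job done as asked, in the order asked, and still so for the second after the job is handed in, with the robot touching nothing.
Of filter0, filter1, filter2, filter3 only 2 to 4 are there at a start; the rules pass over those that are not, and their reading is None.
At some moment in a run one of ejector may be knocked a few centimetres aside while the robot is not near it.
It also fails if it takes over 210 s, if anything falls off the work surface, if the arm or the gripper's body presses on something with over 40 N, if the wrist force passes 120 N, or if a joint passes its speed limit or range.

## Working session

There is one attempt and no reset: what is moved stays moved. The work goes in short steps, Python scripts to look and compute and a shell command to move; the robot and the scene stay as the last step left them, time stands still between calls to the robot, and variables do not carry over. Pictures are saved under pics/ and viewed, about 12 in all and at most 16, crops included, and the job is handed in when it is done.

```bash
mkdir -p pics; cat > h.py <<'E'
import numpy as np, cv2, sys
from plant import robot
from scipy.spatial.transform import Rotation as R
def cam(n):
    p=robot.camera_params(n); Rm=cv2.Rodrigues(np.array(p["rvec"],float))[0]; return p,Rm,np.array(p["tvec"],float).ravel()
def grab(n,fn=None):
    c=cam(n); im,d=robot.capture(n)
    if fn: cv2.imwrite("pics/"+fn,im)
    return im,d,c
def ray(c,u,v):
    p,Rm,t=c; K=np.array([[p["fx"],0,p["cx"]],[0,p["fy"],p["cy"]],[0,0,1]])
    xy=cv2.undistortPoints(np.array([[[u,v]]],float),K,np.array([p["k1"],0,0,0,0.]))[0,0]
    return -Rm.T@t, Rm.T@np.array([xy[0],xy[1],1])
def onz(c,u,v,z):
    o,d=ray(c,u,v); return o+d*(z-o[2])/d[2]
def atd(c,u,v,dep):
    o,d=ray(c,u,v); return o+d*dep
def cloud(c,d):
    p,Rm,t=c; K=np.array([[p["fx"],0,p["cx"]],[0,p["fy"],p["cy"]],[0,0,1]])
    h,w=d.shape; uu,vv=np.meshgrid(np.arange(w),np.arange(h))
    xy=cv2.undistortPoints(np.stack([uu,vv],-1).reshape(-1,1,2).astype(float),K,np.array([p["k1"],0,0,0,0.])).reshape(h,w,2)
    P=np.dstack([xy,np.ones((h,w))])*d[...,None]
    return (P-t)@Rm
def st():
    s=robot.sense(); r=R.from_quat(np.roll(s["eef_rot"],-1)).as_matrix()
    print("t",round(s["time"],2),"pos",np.round(s["ee_pos"],4),"yaw_y",round(np.degrees(np.arctan2(r[1,1],r[0,1])),1),"zax",np.round(r[:,2],3),"F",np.round(s["ft_force"],1),"w",round(s["gripper_width"],4),"j",np.round(s["joints"],2))
    return s
E
python3 - <<'E'
from h import *
st()
for n in("scene","top","wrist"):
    im,d,c=grab(n,n+"0.png"); o,f=ray(c,280,210); print(n,c[0]["fx"],o,f,(d>0).mean())
E
```

```text
t 0.0 pos [ 0.2176 -0.5852  0.2356] yaw_y -69.6 zax [-0.     0.002 -1.   ] F [-0.4  0.5  0.2] w 0.0869 j [-1.39  0.53  1.43 -0.    1.18 -0.18]
scene 464.63763709844477 [1.39782759 0.18788636 0.65167029] [-0.79633332 -0.2635318  -0.54451713] 0.9959863945578231
top 419.1793751426262 [ 0.41841469 -0.11456316  1.03224538] [ 1.64442238e-01  9.68616143e-04 -9.86427008e-01] 0.9958035714285715
wrist 318.45512733972123 [ 0.28207122 -0.56118524  0.38492074] [-0.25955586 -0.09863445 -0.9611039 ] 0.9626105442176871
```

View pics/top0.png

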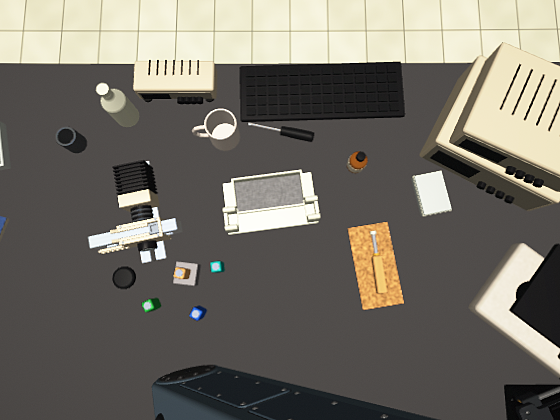

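View pics/scene0.png

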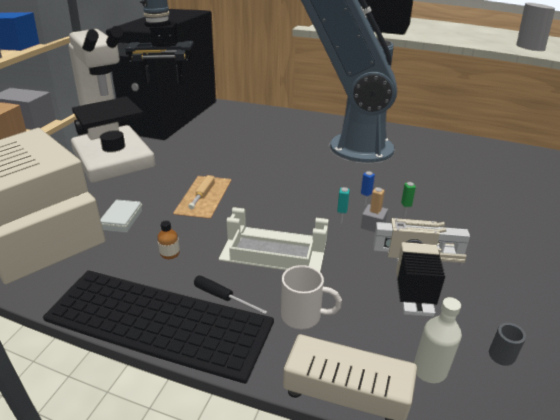

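```bash
python3 - <<'E'
from h import *
im,d,c=grab("top"); P=cloud(c,d); np.save("P0.npy",P)
a=cv2.resize(im[150:330,80:240],None,fx=5,fy=5,interpolation=cv2.INTER_CUBIC)[:600]
b=im[150:270,80:240]; cv2.imwrite("pics/c1.png",cv2.resize(b,None,fx=5,fy=5,interpolation=cv2.INTER_CUBIC))
# table height check
print("table z",np.median(P[300:340,100:140,2]))
hsv=cv2.cvtColor(im,cv2.COLOR_BGR2HSV)
def rep(n,m):
    k=cv2.connectedComponentsWithStats(m.astype(np.uint8)); 
    for i in range(1,k[0]):
        if k[2][i,4]<40: continue
        mm=k[1]==i; z=np.median(P[mm][:,2]); r=cv2.minAreaRect(P[mm][:,:2].astype(np.float32)*1000)
        print(n,k[2][i],"px",np.round(k[3][i]),"rect",np.round(r[0]),np.round(r[1]),round(r[2],1),"z",np.round(np.percentile(P[mm][:,2],[5,50,95])*1000))
z=P[...,2]
reg=np.zeros(z.shape,bool); reg[155:330,80:420]=1
rep("hi",(z>0.012)&reg)
rep("low",(z>0.003)&reg&(P[...,0]<0.6))
H=hsv[...,0];S=hsv[...,1]
rep("orange",(H<25)&(H>5)&(S>90)&reg&(z>0.03))
E
```

```text
table z -0.0006907247115603194
hi [347 155  21  18 299] px [357. 162.] rect [ 700. -302.] [45. 33.] 87.4 z [22. 56. 85.]
hi [  89  160   93  101 4254] px [137. 213.] rect [570.  87.] [447. 241.] 80.8 z [20. 78. 88.]
hi [ 222  170   98   63 1281] px [269. 201.] rect [546. -95.] [258. 224.] 7.4 z [15. 36. 62.]
hi [413 175   7  29 119] px [417. 185.] rect [ 524. -302.] [ 61. 425.] 37.6 z [13. 25. 29.]
hi [369 231  19  63 555] px [378. 266.] rect [ 474. -250.] [253. 147.] 82.4 z [16. 26. 30.]
hi [173 261  27  24 519] px [186. 273.] rect [435. 109.] [51. 50.] 83.0 z [ 27.  43. 104.]
hi [210 261  14  12 148] px [216. 266.] rect [441. -36.] [161.  26.] 83.1 z [50. 92. 97.]
hi [112 266  23  23 327] px [123. 277.] rect [411.  89.] [404.  52.] 84.9 z [12. 14. 18.]
hi [142 298  19  14 198] px [151. 304.] rect [366. 177.] [24. 24.] 27.4 z [46. 91. 97.]
hi [189 305  18  15 181] px [197. 312.] rect [347.  72.] [24. 24.] 62.4 z [44. 92. 97.]
low [  89  200   93   64 3010] px [139. 232.] rect [517.  98.] [446. 143.] 82.8 z [11. 75. 87.]
low [ 222  203   98   31 2065] px [267. 217.] rect [559. -78.] [211. 198.] 57.7 z [ 4.  7. 61.]
low [ 347  222   56   87 2221] px [375. 265.] rect [ 441. -255.] [200. 285.] 8.8 z [ 3.  5. 28.]
low [172 261  29  25 542] px [186. 273.] rect [436. 116.] [68. 51.] 83.3 z [ 15.  42. 103.]
low [210 261  14  12 149] px [216. 266.] rect [442. -30.] [173.  28.] 83.6 z [49. 92. 97.]
low [111 265  25  24 415] px [124. 277.] rect [427.  91.] [410.  55.] 89.8 z [ 9. 14. 18.]
low [141 298  20  15 202] px [151. 304.] rect [361. 191.] [26. 54.] 19.0 z [43. 91. 97.]
low [188 305  19  15 183] px [197. 312.] rect [349.  82.] [48. 27.] 83.8 z [43. 92. 97.]
orange [349 155  19  15 181] px [357. 162.] rect [ 699. -302.] [44. 30.] 84.9 z [44. 57. 72.]
orange [173 267  17  12 112] px [182. 273.] rect [434. 109.] [25. 25.] 81.9 z [ 53.  97. 103.]
```

View pics/c1.png

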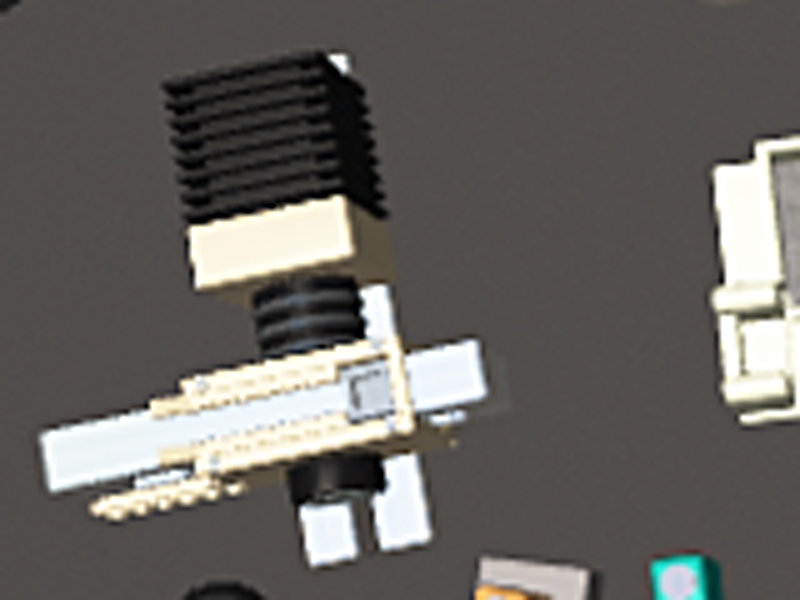

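```bash
python3 - <<'E'
from h import *
P=np.load("P0.npy"); z=P[...,2]
reg=np.zeros(z.shape,bool); reg[210:256,84:182]=1
m=reg&(z>0.073)&(z<0.0815); 
k=cv2.connectedComponentsWithStats(cv2.morphologyEx(m.astype(np.uint8),cv2.MORPH_OPEN,np.ones((2,2))))
Q=P[m][:,:2]
# robust axis via PCA iterations
w=np.ones(len(Q),bool)
for i in range(15):
    mu=Q[w].mean(0); u=np.linalg.svd(Q[w]-mu)[2][0]; n=np.array([-u[1],u[0]])
    if u[1]<0: u=-u
    e=(Q-mu)@n; w=np.abs(e-np.median(e[w]))<0.016
s=(Q-mu)@u; e=(Q-mu)@n
print("u",u,"ang",np.degrees(np.arctan2(-u[0],u[1])),"s rng",np.percentile(s[w],[0,1,99,100]),"e",np.percentile(e[w],[1,99]))
a,b=s[w].min(),s[w].max()
print("slide mid",mu+u*(a+b)/2,"len",b-a)
# top at gate
m=reg&(z>0.0835)&(z<0.09); r=cv2.minAreaRect(P[m][:,:2].astype(np.float32)*1000); print("roof",r)
# stand: base/posts
reg=np.zeros(z.shape,bool); reg[160:240,215:325]=1
for lo,hi in((.003,.009),(.055,.066),(.034,.045),(.003,.07)):
    m=reg&(z>lo)&(z<hi); m=cv2.morphologyEx(m.astype(np.uint8),cv2.MORPH_OPEN,np.ones((2,2)))>0
    print("stand",lo,m.sum(),cv2.minAreaRect(P[m][:,:2].astype(np.float32)*1000))
reg=np.zeros(z.shape,bool); reg[215:315,340:410]=1
for lo,hi in((.002,.009),(.02,.035)):
    m=reg&(z>lo)&(z<hi); m=cv2.morphologyEx(m.astype(np.uint8),cv2.MORPH_OPEN,np.ones((3,3)))>0
    print("mat/rod",lo,m.sum(),cv2.minAreaRect(P[m][:,:2].astype(np.float32)*1000))
E
```

```text
u [-0.21423187  0.97678283] ang 12.370466617066121 s rng [-0.10546993 -0.10417964  0.09262493  0.0946972 ] e [-0.01332352  0.01398363]
slide mid [0.52708521 0.22429507] len 0.200167128359612
roof ((527.0437622070312, 222.16995239257812), (45.22930145263672, 131.82582092285156), 12.497480392456055)
stand 0.003 1566 ((544.3658447265625, -98.33799743652344), (253.98155212402344, 223.54344177246094), 7.582492828369141)
stand 0.055 260 ((513.1321411132812, -108.53678894042969), (188.63922119140625, 232.62229919433594), 10.02888298034668)
stand 0.034 241 ((639.3451538085938, -86.59082794189453), (79.40970611572266, 174.68209838867188), 7.881138324737549)
stand 0.003 4750 ((547.5748901367188, -101.26786804199219), (259.038330078125, 234.72213745117188), 9.922587394714355)
mat/rod 0.002 899 ((454.9584655761719, -343.461669921875), (198.12203979492188, 100.27787017822266), 9.661937713623047)
mat/rod 0.02 397 ((435.3691101074219, -350.3563232421875), (93.83260345458984, 25.212831497192383), 6.374756813049316)
```

```bash
python3 -m jog '[0.27,0.87,0.1,-0.004,0.27,0.87,0.1,-0.004,0.27,0.87,0.1,-0.004,0.27,0.87,0.1,-0.004,0.27,0.87,0.1,-0.004,0.27,0.87,0.1,-0.004,0.27,0.87,0.1,-0.004,0.27,0.87,0.1,-0.004,0.27,0.87,0.1,-0.004,0.27,0.87,0.1,-0.004]'
python3 -m jog '[0.27,0.87,0,-0.004,0.27,0.87,0,-0.004,0.27,0.87,0,-0.004,0.27,0.87,0,-0.004,0.27,0.87,0,-0.004,0.27,0.87,0,-0.004,0.27,0.87,0,-0.004,0.27,0.87,0,-0.004,0.27,0.87,0,-0.004,0.27,0.87,0,-0.004]'
python3 - <<'E'
from h import *
st(); im,d,c=grab("wrist","w1.png"); o,f=ray(c,280,210); print(o,f)
E
```

```text
time: 1.2
ee_pos: [0.3254, -0.2288, 0.2748]
eef_rot: [-0.0, 0.999, 0.042, 0.0]
ft_force: [0.3, 0.2, -0.9]
gripper_width: 0.0868
time: 2.2
ee_pos: [0.4351, 0.1344, 0.2766]
eef_rot: [0.001, 0.996, -0.089, 0.003]
ft_force: [0.4, -0.3, 0.2]
gripper_width: 0.0871
t 2.2 pos [0.4351 0.1344 0.2766] yaw_y -100.3 zax [ 0.005 -0.003 -1.   ] F [ 0.4 -0.3  0.2] w 0.0871 j [ 0.06  0.24  1.79 -0.    1.1   1.81]
[0.50195394 0.123187   0.42623692] [-0.26949501  0.04289809 -0.96247125]
```

View pics/w1.png

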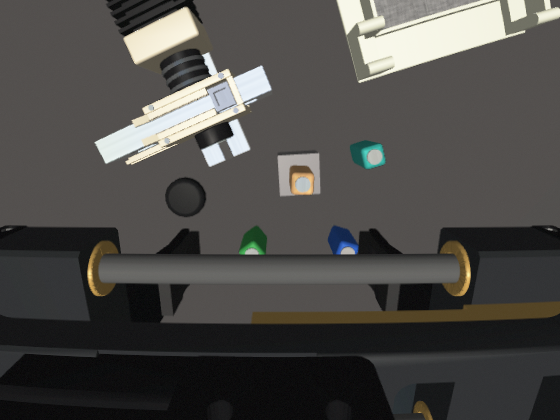

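```bash
cat >> h.py <<'E'
def rect(P,m,k=2):
    m=cv2.morphologyEx(m.astype(np.uint8),cv2.MORPH_OPEN,np.ones((k,k)))
    n,l,s,_=cv2.connectedComponentsWithStats(m)
    i=1+np.argmax(s[1:,4]); Q=P[l==i]
    r=cv2.minAreaRect(Q[:,:2].astype(np.float32)*1000); return np.round(r[0],1),np.round(r[1],1),round(r[2],1),np.round(np.median(Q[:,2])*1000,1),len(Q)
def box(sh,r0,r1,c0,c1):
    b=np.zeros(sh,bool); b[r0:r1,c0:c1]=1; return b
E
python3 - <<'E'
from h import *
im,d,c=grab("wrist"); P=cloud(c,d); z=P[...,2]; np.save("P1.npy",P)
B=lambda *a: box(z.shape,*a)
print("table",np.median(z[170:190,220:260]))
print("pin",rect(P,B(150,205,265,335)&(z>.095)))
print("block",rect(P,B(145,205,265,335)&(z>.035)&(z<.05)))
print("roof",rect(P,B(60,165,90,275)&(z>.083)&(z<.092),1))
m=B(60,165,90,275)&(z>.073)&(z<.0815)
Q=P[m][:,:2]; w=np.ones(len(Q),bool)
for i in range(15):
    mu=Q[w].mean(0); u=np.linalg.svd(Q[w]-mu)[2][0]; n=np.array([-u[1],u[0]])
    if u[1]<0: u=-u
    e=(Q-mu)@n; w=np.abs(e-np.median(e[w]))<0.016
s=((Q-mu)@u)[w]; print("slide ang",np.degrees(np.arctan2(-u[0],u[1])),"mid",mu+u*(s.min()+s.max())/2,np.ptp(s))
# button via colour
hsv=cv2.cvtColor(im,cv2.COLOR_BGR2HSV); g=B(80,115,205,245)
print(hsv[96,222],hsv[115,180],z[96,222],z[88,222])
p=atd(c,222,96,d[96,222]); print("button px guess",p)
cv2.imwrite("pics/c2.png",cv2.resize(im[60:210,90:340],None,fx=3.2,fy=3.2,interpolation=cv2.INTER_CUBIC))
E
```

```text
table 0.0012127312989803265
pin (array([450.1, 107.9]), array([108.7,  31.4]), 3.7, np.float64(103.0), 497)
block (array([449.5, 104.5]), array([ 56. , 102.5]), 84.1, np.float64(43.1), 1006)
roof (array([528.6, 213.7]), array([ 45.4, 113.1]), 12.2, np.float64(87.0), 3255)
slide ang 12.391412757316054 mid [0.52647096 0.22567487] 0.20060064153898888
[110  29 214] [104  16 243] 0.0795222010393064 0.08454244292196356
button px guess [0.53998268 0.18215129 0.0795222 ]
```

View pics/c2.png

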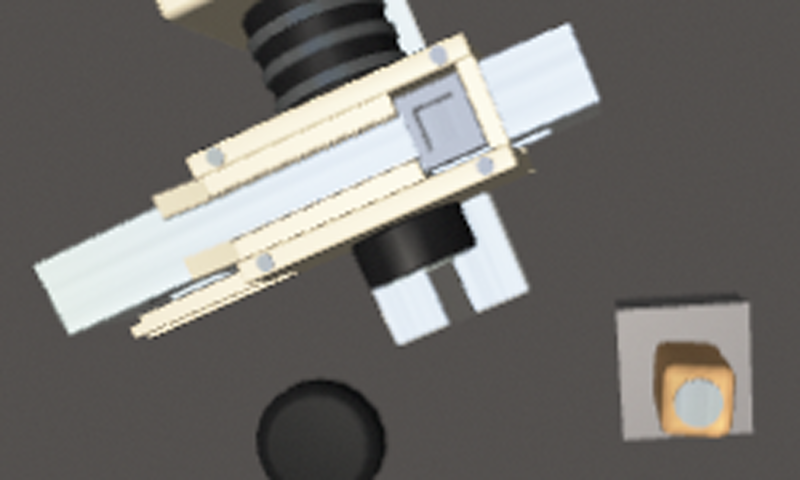

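```bash
python3 - <<'E'
from h import *
P=np.load("P1.npy"); z=P[...,2]
B=lambda *a: box(z.shape,*a)
m=B(160,198,285,320)&(z>.098)&(z<.107)
print("pin",rect(P,m), np.percentile(P[m][:,0],[3,97]),np.percentile(P[m][:,1],[3,97]))
m=B(140,200,265,335)&(z>.039)&(z<.047); print("block",rect(P,m), np.percentile(P[m][:,0],[2,98]),np.percentile(P[m][:,1],[2,98]))
im,d,c=grab("wrist"); print(onz(c,308,186,.102))
for uv in((290,153.5),(323,155),(284,195),(325,196)): pass
b=[(90+x/3.2,60+y/3.2) for x,y in((615,308),(748,302),(752,432),(624,440))]
q=np.array([onz(c,u,v,.042)[:2] for u,v in b]); print("block corners",q.round(4).tolist(),q.mean(0), np.degrees(np.arctan2(*(q[0]-q[1]))),np.degrees(np.arctan2(*(q[3]-q[2]))),)
b=[(90+x/3.2,60+y/3.2) for x,y in((391,97),(460,70),(490,150),(425,176))]
q=np.array([onz(c,u,v,.084)[:2] for u,v in b]); print("button",q.mean(0))
E
```

```text
pin (array([450.1, 107.9]), array([108.7,  31.4]), 3.7, np.float64(103.1), 479) [0.4245918  0.44633385] [0.09910874 0.12143685]
block (array([449.5, 104.5]), array([ 56. , 102.5]), 84.1, np.float64(43.1), 980) [0.41145662 0.45972356] [0.08490157 0.13496578]
[0.43286579 0.10656937 0.102     ]
block corners [[0.4614, 0.1282], [0.4551, 0.0786], [0.4051, 0.084], [0.4105, 0.1335]] [0.43299853 0.10607581] 7.256646659345039 6.224903108142093
button [0.53435097 0.17297508]
```

```bash
python3 -m jog '[0,-0.31,-0.6,0.0046,0,-0.31,-0.6,0.0046,0,0,-0.5,0,0,0,-0.5,0,0,0,-0.4,0,0,0,-0.4,0,0,0,-0.4,0,0,0,0,0]' 0.35 25
python3 - <<'E'
from h import *
st()
im,d,c=grab("wrist"); P=cloud(c,d);z=P[...,2]; hsv=cv2.cvtColor(im,cv2.COLOR_BGR2HSV)
m=(hsv[...,0]>5)&(hsv[...,0]<25)&(hsv[...,1]>90)&(z>.09)&(z<.11); m&=(abs(P[...,0]-.434)<.04)&(abs(P[...,1]-.109)<.04)
print(m.sum(),np.percentile(P[m],[3,97],axis=0))
E
```

```text
time: 3.15
ee_pos: [0.4326, 0.1008, 0.1372]
eef_rot: [0.003, 0.998, -0.059, 0.003]
ft_force: [-0.5, 0.8, 0.8]
gripper_width: 0.0565
t 3.15 pos [0.4326 0.1008 0.1372] yaw_y -96.8 zax [ 0.005 -0.006 -1.   ] F [-0.5  0.8  0.8] w 0.0565 j [-0.02  0.46  1.97 -0.01  0.7   1.68]
926 [[0.42472179 0.09780068 0.09177318]
 [0.44813364 0.12103382 0.10382556]]
```

```bash
python3 -m jog '[0.08,0.2,0,0,0,0,0,0,0,0,-0.4,0,0,0,-0.4,0,0,0,-0.4,0,0,0,0,0]'
python3 - <<'E'
from h import *
st()
E
```

```text
time: 3.8
ee_pos: [0.4416, 0.1091, 0.0942]
eef_rot: [0.003, 0.998, -0.059, 0.011]
ft_force: [-0.0, 0.1, -0.3]
gripper_width: 0.0567
t 3.8 pos [0.4416 0.1091 0.0942] yaw_y -96.8 zax [ 0.021 -0.006 -1.   ] F [-0.   0.1 -0.3] w 0.0567 j [-0.    0.56  1.99 -0.01  0.58  1.7 ]
```

```bash
python3 -m jog '[-0.12,0,0,0,0,0,-0.2,0,0,0,-0.15,0,0,0,0,0,0,0,0,0]'
python3 -c "
from h import *
st()"
```

```text
time: 4.3
ee_pos: [0.4384, 0.1094, 0.0821]
eef_rot: [0.002, 0.998, -0.058, 0.014]
ft_force: [0.3, -0.6, 0.5]
gripper_width: 0.0565
t 4.3 pos [0.4384 0.1094 0.0821] yaw_y -96.7 zax [ 0.027 -0.006 -1.   ] F [ 0.3 -0.6  0.5] w 0.0565 j [ 0.    0.58  2.01 -0.01  0.53  1.7 ]
```

```bash
python3 -m jog '[-0.05,0,0,0,0,0,0,0,0,0,0,0]' 1 40
python3 -c "
from h import *
st()"
python3 -m jog '[0,0,0,0,0,0,0.2,0,0,0,0.4,0,0,0,0.5,0,0,0,0.5,0,0,0,0.5,0,0,0,0,0]'
python3 -c "
from h import *
st()"
```

```text
time: 4.6
ee_pos: [0.4365, 0.1094, 0.0824]
eef_rot: [0.002, 0.998, -0.058, 0.014]
ft_force: [-0.3, -0.4, 0.7]
gripper_width: 0.0405
t 4.6 pos [0.4365 0.1094 0.0824] yaw_y -96.7 zax [ 0.028 -0.006 -1.   ] F [-0.3 -0.4  0.7] w 0.0405 j [ 0.    0.58  2.01 -0.01  0.52  1.7 ]
time: 5.3
ee_pos: [0.4351, 0.1094, 0.1705]
eef_rot: [0.002, 0.998, -0.058, 0.013]
ft_force: [0.4, 0.2, -1.2]
gripper_width: 0.0238
t 5.3 pos [0.4351 0.1094 0.1705] yaw_y -96.7 zax [ 0.025 -0.006 -1.   ] F [ 0.4  0.2 -1.2] w 0.0238 j [ 0.    0.4   1.95 -0.01  0.77  1.69]
```

```bash
python3 -m jog '[0.03,0,-0.4,0,0,0,-0.4,0,0,0,-0.4,0,0,0,-0.3,0,0,0,-0.2,0,0,0,0,0]'
python3 -c "
from h import *
st()"
```

```text
time: 5.9
ee_pos: [0.4349, 0.1093, 0.0993]
eef_rot: [0.002, 0.998, -0.058, 0.013]
ft_force: [-0.7, 0.3, -1.4]
gripper_width: 0.0239
t 5.9 pos [0.4349 0.1093 0.0993] yaw_y -96.7 zax [ 0.025 -0.006 -1.   ] F [-0.7  0.3 -1.4] w 0.0239 j [ 0.    0.54  2.01 -0.01  0.57  1.7 ]
```

```bash
python3 -m jog '[0,0,-0.1,0,0,0,-0.1,0,0,0,0,0]'
python3 -c "
from h import *
st()"
python3 -m jog '[0,0,0,0,0,0,0,0,0,0,0,0,0,0,-0.2,0,0,0,-0.25,0,0,0,0,0,0,0,0,0]' 0.5
python3 -c "
from h import *
st()"
```

```text
time: 6.2
ee_pos: [0.4353, 0.1093, 0.091]
eef_rot: [0.002, 0.998, -0.058, 0.013]
ft_force: [-0.8, 0.0, -1.0]
gripper_width: 0.0239
t 6.2 pos [0.4353 0.1093 0.091 ] yaw_y -96.7 zax [ 0.026 -0.006 -1.   ] F [-0.8  0.  -1. ] w 0.0239 j [ 0.    0.56  2.01 -0.01  0.55  1.7 ]
time: 6.9
ee_pos: [0.4365, 0.1094, 0.0725]
eef_rot: [0.002, 0.998, -0.058, 0.015]
ft_force: [-0.6, -0.7, -0.8]
gripper_width: 0.0435
t 6.9 pos [0.4365 0.1094 0.0725] yaw_y -96.7 zax [ 0.03  -0.006 -1.   ] F [-0.6 -0.7 -0.8] w 0.0435 j [ 0.    0.6   2.02 -0.01  0.49  1.7 ]
```

```bash
python3 -m jog '[-0.03,0,0,0,0,0,0,0,0,0,0,0,0,0,0,0,0,0,0,0,0,0,0,0]' 1 60
python3 -c "
from h import *
st()"
python3 -m jog '[0,0,0.3,0,0,0,0.5,0,0,0,0.5,0,0,0,0.5,0,0,0,0.5,0,0,0,0.5,0,0,0,0.5,0,0,0,0,0,0,0,0,0]'
python3 - <<'E'
from h import *
st(); im,d,c=grab("scene","s1.png"); 
p,Rm,t=c
s=robot.sense(); q=Rm@np.array(s["ee_pos"])+t; u=p["fx"]*q[0]/q[2]+p["cx"]; v=p["fy"]*q[1]/q[2]+p["cy"]; print(u,v)
u,v=int(u),int(v); cv2.imwrite("pics/s1c.png",cv2.resize(im[v-50:v+70,u-80:u+80],None,fx=5,fy=5,interpolation=cv2.INTER_CUBIC)); print(u-80,v-50)
E
```

```text
time: 7.5
ee_pos: [0.435, 0.1094, 0.0724]
eef_rot: [0.002, 0.998, -0.058, 0.015]
ft_force: [0.8, 0.9, 0.0]
gripper_width: 0.0236
t 7.5 pos [0.435  0.1094 0.0724] yaw_y -96.7 zax [ 0.029 -0.006 -1.   ] F [0.8 0.9 0. ] w 0.0236 j [ 0.    0.6   2.02 -0.01  0.49  1.7 ]
time: 8.4
ee_pos: [0.4317, 0.1093, 0.208]
eef_rot: [0.002, 0.998, -0.059, 0.012]
ft_force: [0.3, -0.7, -1.9]
gripper_width: 0.0236
t 8.4 pos [0.4317 0.1093 0.208 ] yaw_y -96.7 zax [ 0.024 -0.006 -1.   ] F [ 0.3 -0.7 -1.9] w 0.0236 j [ 0.    0.32  1.91 -0.01  0.88  1.69]
384.54147421779595 148.5241284997822
304 98
```

View pics/s1c.png

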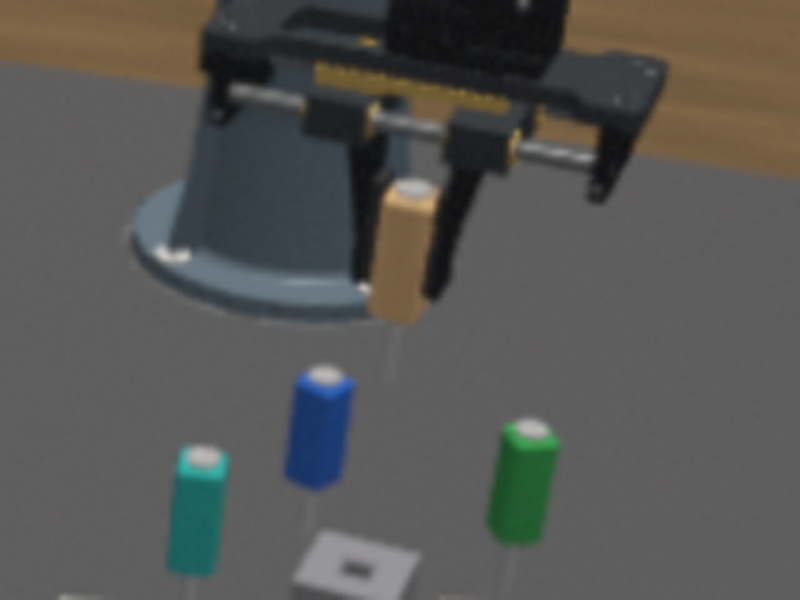

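```bash
python3 -m jog '[0.5,0.32,0,0.0105,0.5,0.32,0,0.0105,0.5,0.32,0,0.0105,0.5,0.32,0,0.0105,0.5,0.32,0,0.0105,0,0,-0.2,0,0,0,-0.2,0,0,0,0,0,0,0,0,0]'
python3 - <<'E'
from h import *
s=st(); im,d,c=grab("wrist","w3.png")
def proj(X):
    p,Rm,t=c; K=np.array([[p["fx"],0,p["cx"]],[0,p["fy"],p["cy"]],[0,0,1]])
    return cv2.projectPoints(np.array([X],float),cv2.Rodrigues(Rm)[0],t,K,np.array([p["k1"],0,0,0,0.]))[0].ravel()
e=np.array(s["ee_pos"]); print("tip",proj(e-[0,0,.064]),"btn",proj([.5375,.1765,.084]))
u,v=proj([.5375,.1765,.084]).astype(int); cv2.imwrite("pics/w3c.png",cv2.resize(im[max(v-75,0):v+75,u-100:u+100],None,fx=4,fy=4,interpolation=cv2.INTER_CUBIC)); print(u-100,v-75)
E
```

```text
time: 9.35
ee_pos: [0.5245, 0.1737, 0.177]
eef_rot: [0.002, 0.994, 0.111, -0.002]
ft_force: [-0.1, 0.1, -0.1]
gripper_width: 0.0238
t 9.35 pos [0.5245 0.1737 0.177 ] yaw_y -77.2 zax [-0.004 -0.004 -1.   ] F [-0.1  0.1 -0.1] w 0.0238 j [ 0.12  0.51  1.67 -0.    0.96  1.47]
tip [279.06875099 219.27161832] btn [279.13199129 191.53724144]
179 116
```

View pics/w3c.png

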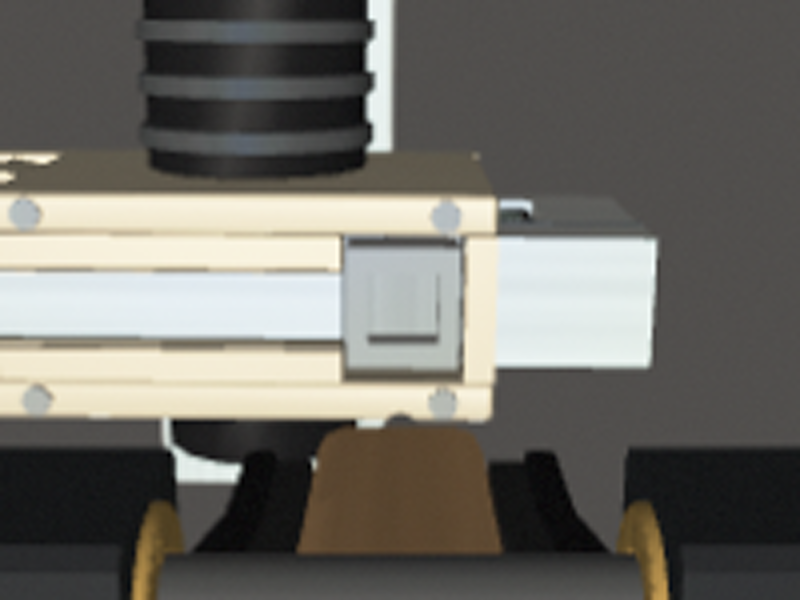

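```bash
python3 -m jog '[0.18,0.035,0,0,0.18,0.035,0,0,0,0,-0.2,0,0,0,-0.2,0,0,0,0,0,0,0,0,0]'
python3 -c "
from h import *
st()"
```

```text
time: 10.0
ee_pos: [0.5399, 0.1759, 0.1607]
eef_rot: [0.002, 0.994, 0.11, -0.002]
ft_force: [0.3, 0.1, -1.3]
gripper_width: 0.0235
t 10.0 pos [0.5399 0.1759 0.1607] yaw_y -77.3 zax [-0.003 -0.004 -1.   ] F [ 0.3  0.1 -1.3] w 0.0235 j [ 0.12  0.55  1.65 -0.    0.94  1.47]
```

```bash
python3 -m jog '[-0.03,0.01,-0.15,0,0,0,-0.15,0,0,0,-0.1,0,0,0,0,0,0,0,0,0]'
python3 -c "
from h import *
st()"
python3 -m jog '[0,0,-0.08,0,0,0,-0.08,0,0,0,0,0]'
python3 -c "
from h import *
st()"
```

```text
time: 10.5
ee_pos: [0.5379, 0.1764, 0.143]
eef_rot: [0.002, 0.994, 0.11, -0.002]
ft_force: [-0.5, -0.3, -1.0]
gripper_width: 0.0238
t 10.5 pos [0.5379 0.1764 0.143 ] yaw_y -77.3 zax [-0.004 -0.004 -1.   ] F [-0.5 -0.3 -1. ] w 0.0238 j [ 0.12  0.58  1.66 -0.    0.9   1.47]
time: 10.8
ee_pos: [0.5383, 0.1765, 0.1372]
eef_rot: [0.002, 0.994, 0.11, -0.001]
ft_force: [-1.0, 0.2, 1.8]
gripper_width: 0.0238
t 10.8 pos [0.5383 0.1765 0.1372] yaw_y -77.3 zax [-0.002 -0.004 -1.   ] F [-1.   0.2  1.8] w 0.0238 j [ 0.12  0.59  1.67 -0.    0.89  1.47]
```

```bash
python3 -m jog '[0,0,-0.1,0,0,0,0,0]'
python3 -c "
from h import *
st()"
python3 -m jog '[-0.02,0.1,-0.01,0,-0.02,0.1,0,0,-0.02,0.1,0,0]'
python3 -c "
from h import *
st()"
```

```text
time: 11.0
ee_pos: [0.5383, 0.1765, 0.1336]
eef_rot: [0.002, 0.994, 0.11, -0.001]
ft_force: [-1.4, -0.6, 3.0]
gripper_width: 0.0234
t 11.0 pos [0.5383 0.1765 0.1336] yaw_y -77.3 zax [-0.002 -0.004 -1.   ] F [-1.4 -0.6  3. ] w 0.0234 j [ 0.12  0.59  1.67 -0.    0.88  1.47]
time: 11.3
ee_pos: [0.538, 0.1865, 0.1341]
eef_rot: [0.005, 0.994, 0.111, 0.001]
ft_force: [0.5, -5.0, 2.9]
gripper_width: 0.0239
t 11.3 pos [0.538  0.1865 0.1341] yaw_y -77.2 zax [ 0.002 -0.009 -1.   ] F [ 0.5 -5.   2.9] w 0.0239 j [ 0.14  0.59  1.67 -0.01  0.88  1.5 ]
```

```bash
python3 -m jog '[-0.07,0.18,-0.01,0,-0.06,0.2,-0.01,0,-0.06,0.2,-0.01,0,0,0,0,0]'
python3 -c "
from h import *
st()"
```

```text
time: 11.7
ee_pos: [0.532, 0.2108, 0.1337]
eef_rot: [0.006, 0.994, 0.112, 0.003]
ft_force: [-0.0, -2.3, 2.4]
gripper_width: 0.0241
t 11.7 pos [0.532  0.2108 0.1337] yaw_y -77.2 zax [ 0.007 -0.011 -1.   ] F [-0.  -2.3  2.4] w 0.0241 j [ 0.19  0.59  1.66 -0.02  0.88  1.54]
```

```bash
python3 -m jog '[-0.06,0.2,-0.01,0,-0.06,0.2,-0.01,0,-0.06,0.2,-0.01,0,-0.05,0.2,-0.01,0,-0.03,0.1,0,0,0,0,0,0]'
python3 - <<'E'
from h import *
st(); im,d,c=grab("top","t2.png"); P=cloud(c,d); z=P[...,2]
m=box(z.shape,200,262,40,185)&(z>.073)&(z<.0815)
k=cv2.connectedComponentsWithStats(m.astype(np.uint8))
Q=P[m]; u=np.array([-.2142,.9768]); s=(Q[:,:2]-[.531,.2067])@u; e=(Q[:,:2]-[.531,.2067])@[.9768,.2142]
s=s[abs(e)<.012]; print("gate y of slide ends",np.percentile(s,[0,1,99,100]))
E
```

```text
time: 12.3
ee_pos: [0.5214, 0.2489, 0.1322]
eef_rot: [0.007, 0.994, 0.113, 0.004]
ft_force: [1.3, -4.0, 3.1]
gripper_width: 0.0237
t 12.3 pos [0.5214 0.2489 0.1322] yaw_y -77.0 zax [ 0.009 -0.013 -1.   ] F [ 1.3 -4.   3.1] w 0.0237 j [ 0.26  0.6   1.65 -0.02  0.89  1.62]
gate y of slide ends [-0.04929243 -0.03959248  0.13738627  0.14998869]
```

```bash
python3 -c "
import cv2
im=cv2.imread('pics/t2.png'); cv2.imwrite('pics/t2c.png',cv2.resize(im[160:300,40:240],None,fx=4,fy=4,interpolation=cv2.INTER_CUBIC))"
```

```text
(no output)
```

View pics/t2c.png

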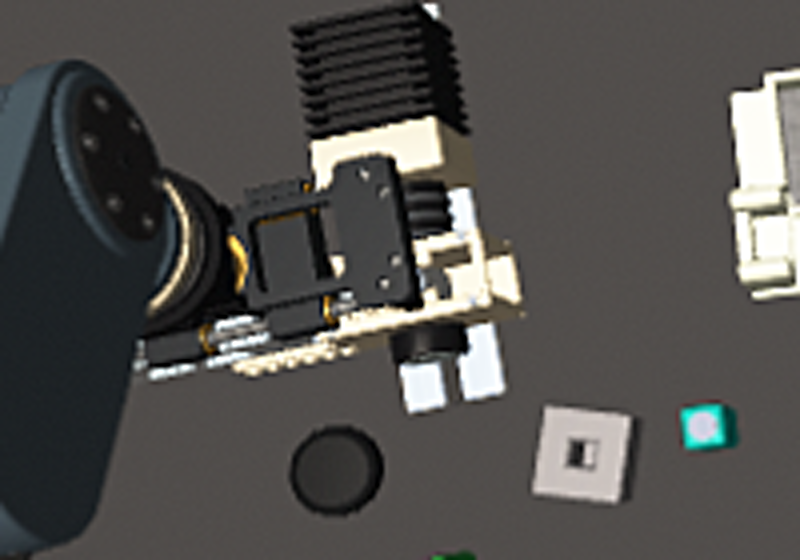

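```bash
python3 -m jog '[0,0,0.2,0,0,0,0.4,0,0,0,0.5,0,0,0,0.5,0,0,0,0.5,0,0,0,0,0]'
python3 -m jog '[-0.5,-0.7,0,-0.011,-0.5,-0.7,0,-0.011,-0.5,-0.7,0,-0.011,-0.5,-0.7,0,-0.011,-0.2,-0.7,0,-0.011,0,0,0,0,0,0,0,0]'
python3 - <<'E'
from h import *
st(); im,d,c=grab("top","t3.png"); P=cloud(c,d); z=P[...,2]
m=box(z.shape,200,262,40,185)&(z>.073)&(z<.0815)
Q=P[m]; u=np.array([-.2142,.9768]); s=(Q[:,:2]-[.531,.2067])@u; e=(Q[:,:2]-[.531,.2067])@[.9768,.2142]
s=s[abs(e)<.012]; print("gate y of slide ends",np.percentile(s,[0,1,99,100]))
m=box(z.shape,255,295,165,205)&(z>.038)&(z<.047); print("block",rect(P,m))
E
```

```text
time: 12.95
ee_pos: [0.5148, 0.2529, 0.2158]
eef_rot: [0.0, 0.994, 0.109, -0.004]
ft_force: [0.9, 0.3, 0.0]
gripper_width: 0.0239
time: 13.65
ee_pos: [0.4153, 0.1143, 0.2093]
eef_rot: [-0.006, 0.997, -0.072, -0.012]
ft_force: [0.3, 0.6, -1.3]
gripper_width: 0.0238
t 13.65 pos [0.4153 0.1143 0.2093] yaw_y -98.3 zax [-0.023  0.014 -1.   ] F [ 0.3  0.6 -1.3] w 0.0238 j [-0.    0.32  1.92  0.02  0.93  1.7 ]
gate y of slide ends [-0.04837514 -0.01131096  0.17329088  0.18551719]
block (array([419.6,  87.8]), array([18.7, 84.9]), 2.2, np.float64(41.9), 54)
```

```bash
python3 -m jog '[0.2,-0.05,0,0.002,0.2,-0.05,0,0.002,0.12,-0.03,-0.2,0,0,0,-0.3,0,0,0,-0.3,0,0,0,-0.2,0,0,0,0,0,0,0,0,0]'
python3 - <<'E'
from h import *
st(); im,d,c=grab("scene","s4.png")
cv2.imwrite("pics/s4c.png",cv2.resize(im[130:240,310:450],None,fx=5,fy=5,interpolation=cv2.INTER_CUBIC))
E
```

```text
time: 14.5
ee_pos: [0.4435, 0.1124, 0.1652]
eef_rot: [-0.007, 0.998, -0.055, -0.011]
ft_force: [-0.3, 0.8, -1.3]
gripper_width: 0.0236
t 14.5 pos [0.4435 0.1124 0.1652] yaw_y -96.3 zax [-0.021  0.015 -1.   ] F [-0.3  0.8 -1.3] w 0.0236 j [-0.01  0.43  1.9   0.02  0.83  1.66]
```

View pics/s4c.png

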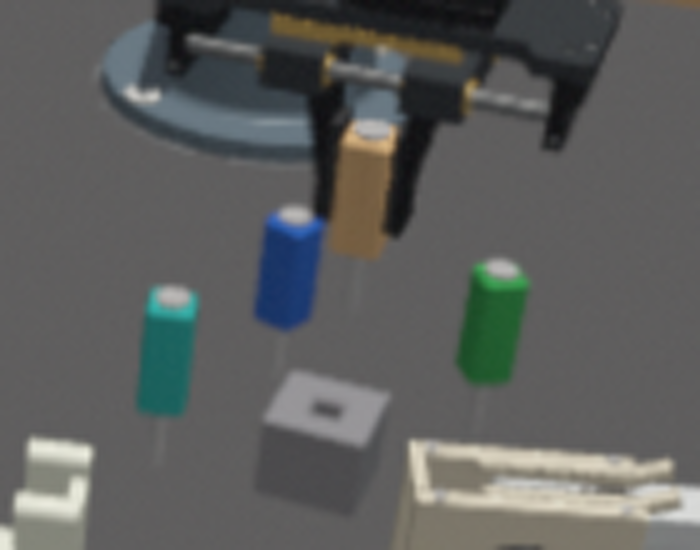

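```bash
python3 - <<'E'
from h import *
c=cam("scene")
h=onz(c,310+327/5,130+408/5,.042); t=onz(c,310+353/5,130+311/5,.101); print(h,t,h-t)
h=onz(c,310+373/5,130+128/5,.101+.094); print("handle top",h)
E
```

```text
[0.43275877 0.11200268 0.042     ] [0.43833557 0.11768339 0.101     ] [-0.00557681 -0.00568071 -0.059     ]
handle top [0.43695264 0.1143211  0.195     ]
```

```bash
python3 -m jog '[-0.13,-0.12,0,-0.001,0,0,-0.2,0,0,0,-0.3,0,0,0,-0.3,0,0,0,-0.1,0,0,0,0,0,0,0,0,0]'
python3 - <<'E'
from h import *
st(); im,d,c=grab("scene","s5.png")
cv2.imwrite("pics/s5c.png",cv2.resize(im[150:230,340:420],None,fx=7,fy=7,interpolation=cv2.INTER_CUBIC))
E
```

```text
time: 15.25
ee_pos: [0.4387, 0.1067, 0.1293]
eef_rot: [-0.007, 0.998, -0.059, -0.008]
ft_force: [-0.3, -0.2, -0.3]
gripper_width: 0.0237
t 15.25 pos [0.4387 0.1067 0.1293] yaw_y -96.8 zax [-0.015  0.015 -1.   ] F [-0.3 -0.2 -0.3] w 0.0237 j [-0.02  0.49  1.95  0.02  0.72  1.65]
```

View pics/s5c.png

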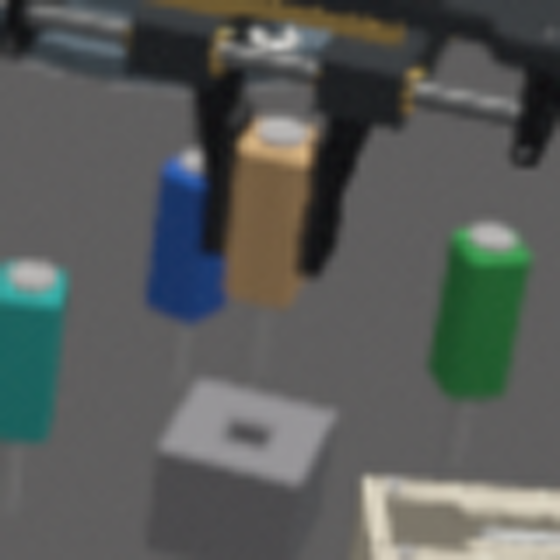

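```bash
python3 - <<'E'
from h import *
c=cam("scene")
h=onz(c,340+249/7,150+432/7,.042); t=onz(c,340+262/7,150+382/7,.065); print(h,t,h-t)
E
python3 -m jog '[0,0,-0.2,0,0,0,-0.1,0,0,0,0,0,0,0,0,0]'
python3 -c "
from h import *
st()"
```

```text
[0.43312113 0.11248014 0.042     ] [0.43660974 0.11456697 0.065     ] [-0.00348861 -0.00208683 -0.023     ]
time: 15.7
ee_pos: [0.4396, 0.1068, 0.1173]
eef_rot: [-0.007, 0.998, -0.059, -0.006]
ft_force: [0.3, -0.9, -1.3]
gripper_width: 0.0239
t 15.7 pos [0.4396 0.1068 0.1173] yaw_y -96.8 zax [-0.012  0.015 -1.   ] F [ 0.3 -0.9 -1.3] w 0.0239 j [-0.02  0.51  1.96  0.02  0.68  1.65]
```

```bash
python3 -m jog '[-0.08,-0.01,-0.1,0,-0.01,0,-0.15,0,-0.01,0,-0.15,0,0,0,0,0]'
python3 -c "
from h import *
st()"
python3 -m jog '[-0.01,0,-0.2,0,-0.01,0,-0.2,0,0,0,0,0]'
python3 -c "
from h import *
st()"
```

```text
time: 16.1
ee_pos: [0.4353, 0.1064, 0.1001]
eef_rot: [-0.007, 0.998, -0.059, -0.006]
ft_force: [-0.2, 0.5, -2.0]
gripper_width: 0.0241
t 16.1 pos [0.4353 0.1064 0.1001] yaw_y -96.8 zax [-0.012  0.015 -1.   ] F [-0.2  0.5 -2. ] w 0.0241 j [-0.02  0.54  1.98  0.03  0.63  1.65]
time: 16.4
ee_pos: [0.4345, 0.1063, 0.0825]
eef_rot: [-0.007, 0.998, -0.059, -0.006]
ft_force: [-0.4, 1.0, -1.4]
gripper_width: 0.0234
t 16.4 pos [0.4345 0.1063 0.0825] yaw_y -96.8 zax [-0.012  0.015 -1.   ] F [-0.4  1.  -1.4] w 0.0234 j [-0.02  0.58  2.    0.03  0.58  1.64]
```

```bash
python3 -m jog '[0,0,-0.15,0,0,0,-0.1,0,0,0,0,0]'
python3 -c "
from h import *
st()"
python3 -m jog '[0,0,0,0,0,0,0,0,0,0,0,0,0,0,0,0,0,0,0.2,0,0,0,0.4,0,0,0,0.6,0,0,0,0.6,0,0,0,0.6,0,0,0,0.6,0]' 0.45
python3 -c "
from h import *
st()"
```

```text
time: 16.7
ee_pos: [0.4347, 0.1064, 0.0726]
eef_rot: [-0.007, 0.998, -0.059, -0.006]
ft_force: [-0.6, -0.5, 5.1]
gripper_width: 0.0234
t 16.7 pos [0.4347 0.1064 0.0726] yaw_y -96.7 zax [-0.011  0.015 -1.   ] F [-0.6 -0.5  5.1] w 0.0234 j [-0.02  0.6   2.    0.03  0.55  1.64]
time: 17.7
ee_pos: [0.432, 0.1063, 0.1957]
eef_rot: [-0.007, 0.998, -0.059, -0.01]
ft_force: [0.9, 0.6, 0.3]
gripper_width: 0.0478
t 17.7 pos [0.432  0.1063 0.1957] yaw_y -96.8 zax [-0.019  0.015 -1.   ] F [0.9 0.6 0.3] w 0.0478 j [-0.02  0.36  1.9   0.02  0.9   1.66]
```

```bash
python3 -m jog '[0.15,0.35,0,0.0233,0.15,0.35,0,0.0233,0.15,0.35,0,0.0233,0.15,0.35,0,0.0233,0.15,0.35,0,0.0233,0.15,0.35,0,0.0233,0.15,0.35,0,0.0233]' 0.3
python3 -m jog '[0.15,0.35,0,0.0233,0.15,0.35,0,0.0233,0.15,0.35,0,0.0233,0.15,0.35,0,0.0233,0.15,0.35,0,0.0233,0.15,0.2,0,0.0233,0,0,0,0,0,0,0,0]' 0.3
python3 - <<'E'
from h import *
st(); im,d,c=grab("wrist","w6.png"); P=cloud(c,d); z=P[...,2]
m=(z>.073)&(z<.0815)&(abs(P[...,0]-.512)<.1)&(abs(P[...,1]-.29)<.15)
u=np.array([-.2142,.9768]); Q=P[m][:,:2]-[.531,.2067]; s=Q@u; e=Q@[.9768,.2142]; k=(s>.07)&(abs(e)<.03)
print("s",np.percentile(s[k],[0,1,99,100]),"e",np.percentile(e[k],[0,2,50,98,100]),k.sum())
f=np.polyfit(s[k],e[k],1); print(f)
E
```

```text
time: 18.4
ee_pos: [0.4758, 0.2064, 0.2042]
eef_rot: [-0.003, 0.893, 0.45, -0.007]
ft_force: [-0.1, 0.2, 0.0]
gripper_width: 0.0611
time: 19.2
ee_pos: [0.511, 0.2889, 0.2075]
eef_rot: [0.001, 0.609, 0.793, -0.007]
ft_force: [0.4, -0.1, 0.1]
gripper_width: 0.0613
t 19.2 pos [0.511  0.2889 0.2075] yaw_y 15.0 zax [-0.008 -0.012 -1.   ] F [ 0.4 -0.1  0.1] w 0.0613 j [ 0.33  0.52  1.55 -0.01  1.09  0.07]
s [0.07011757 0.07147953 0.18790934 0.18899515] e [-0.0149491  -0.01417365 -0.00165086  0.01088977  0.01175014] 4186
[ 0.00515595 -0.0023214 ]
```

View pics/w6.png

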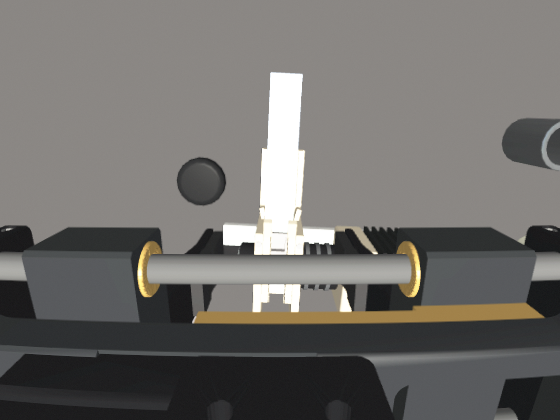

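```bash
python3 -m jog '[0,0.06,-0.5,-0.0037,0,0,-0.6,-0.0037,0,0,-0.6,0,0,0,-0.6,0,0,0,-0.5,0,0,0,-0.2,0,0,0,0,0,0,0,0,0]'
python3 -c "
from h import *
st()"
```

```text
time: 20.05
ee_pos: [0.5101, 0.287, 0.0874]
eef_rot: [0.001, 0.635, 0.772, -0.006]
ft_force: [-0.3, 0.3, -0.1]
gripper_width: 0.061
t 20.05 pos [0.5101 0.287  0.0874] yaw_y 11.1 zax [-0.006 -0.011 -1.   ] F [-0.3  0.3 -0.1] w 0.061 j [ 0.33  0.68  1.64 -0.01  0.82  0.14]
```

```bash
python3 -m jog '[0,0.1,0,0.0035,0,0,-0.3,0,0,0,-0.3,0,0,0,-0.1,0,0,0,0,0,0,0,0,0]'
python3 -c "
from h import *
st()"
python3 -m jog '[0,0,0,0,0,0,0,0,0,0,0,0,0,0,0,0,0,0,0,0,0,0,0,0]' 1 50
python3 -c "
from h import *
st()"
```

```text
time: 20.65
ee_pos: [0.5118, 0.2921, 0.0599]
eef_rot: [0.003, 0.626, 0.78, -0.004]
ft_force: [0.1, 0.7, 0.1]
gripper_width: 0.0608
t 20.65 pos [0.5118 0.2921 0.0599] yaw_y 12.4 zax [ 0.   -0.01 -1.  ] F [0.1 0.7 0.1] w 0.0608 j [ 0.33  0.73  1.65 -0.01  0.77  0.13]
time: 21.25
ee_pos: [0.5104, 0.2918, 0.0605]
eef_rot: [0.002, 0.627, 0.779, -0.005]
ft_force: [-1.9, -0.1, 0.5]
gripper_width: 0.0257
t 21.25 pos [0.5104 0.2918 0.0605] yaw_y 12.4 zax [-0.003 -0.01  -1.   ] F [-1.9 -0.1  0.5] w 0.0257 j [ 0.33  0.73  1.65 -0.01  0.77  0.13]
```

```bash
python3 -m jog '[-0.055,0.25,0,0,-0.08,0.36,0,0,-0.08,0.36,0,0,-0.08,0.36,0,0,-0.08,0.36,0,0,-0.08,0.36,0,0,0,0,0,0]'
python3 -c "
from h import *
st()"
```

```text
time: 21.95
ee_pos: [0.4931, 0.3749, 0.0599]
eef_rot: [0.005, 0.626, 0.78, -0.006]
ft_force: [-0.8, 2.6, 0.1]
gripper_width: 0.0257
t 21.95 pos [0.4931 0.3749 0.0599] yaw_y 12.5 zax [ 0.    -0.016 -1.   ] F [-0.8  2.6  0.1] w 0.0257 j [ 0.48  0.76  1.56 -0.02  0.83  0.27]
```

```bash
python3 -m jog '[0,0,0.3,0,0,0,0.5,0,0,0,0.7,0,0,0,0.7,0,0,0,0.7,0,0,0,0.4,0,0,0,0,0]'
python3 -m jog '[0.02,-0.6,0,-0.001,0.02,-0.9,0,-0.001,0.02,-0.9,0,-0.001,0.02,-0.9,0,-0.001,0.02,-0.9,0,-0.001,0.02,-0.9,0,-0.001,0.02,-0.9,0,-0.001,0.02,-0.8,0,-0.001,0,0,0,0]'
python3 - <<'E'
from h import *
s=st(); im,d,c=grab("top","t7.png"); P=cloud(c,d); z=P[...,2]; np.save("P7.npy",P)
cv2.imwrite("pics/t7c.png",cv2.resize(im[140:280,80:340],None,fx=3,fy=3,interpolation=cv2.INTER_CUBIC))
E
```

```text
time: 22.65
ee_pos: [0.4874, 0.3734, 0.1952]
eef_rot: [0.002, 0.626, 0.78, -0.01]
ft_force: [0.6, -0.1, -5.2]
gripper_width: 0.0253
time: 23.55
ee_pos: [0.4859, 0.0912, 0.1885]
eef_rot: [-0.004, 0.646, 0.763, -0.014]
ft_force: [0.1, 1.2, -4.4]
gripper_width: 0.0256
t 23.55 pos [0.4859 0.0912 0.1885] yaw_y 9.5 zax [-0.023 -0.016 -1.   ] F [ 0.1  1.2 -4.4] w 0.0256 j [-0.03  0.43  1.79 -0.02  0.94 -0.18]
```

View pics/t7c.png

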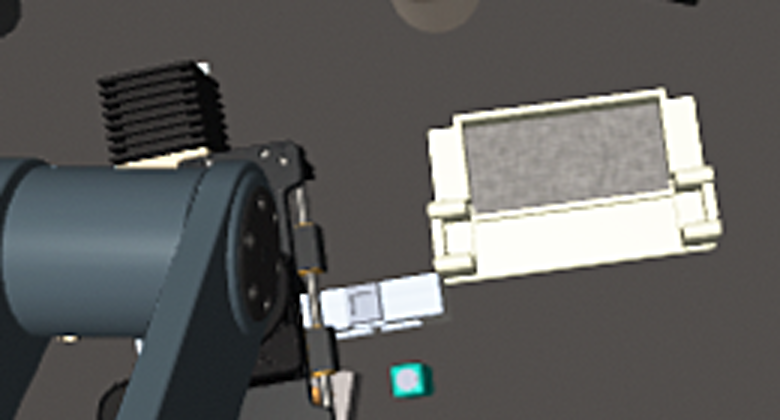

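```bash
python3 - <<'E'
from h import *
P=np.load("P7.npy"); z=P[...,2]
B=box(z.shape,160,240,215,325)
m=(B&(z>.056)&(z<.066)).astype(np.uint8)
n,l,s,_=cv2.connectedComponentsWithStats(m)
C=[]
for i in range(1,n):
    if s[i,4]>10: Q=P[l==i]; C.append(np.median(Q,axis=0)); print(s[i,4],np.round(np.percentile(Q,[5,50,95],axis=0)*1000).tolist())
# rectangle from felt (tray floor) and wall tops, sill
for lo,hi in((.005,.014),(.036,.044),(.016,.023)):
    Q=P[B&(z>lo)&(z<hi)][:,:2]
    for a in (8.0,):
        u=np.array([-np.sin(np.radians(a)),np.cos(np.radians(a))]); v=np.array([u[1],-u[0]])
        print(lo,len(Q),"x'",np.round(np.percentile(Q@v,[2,98])*1000),"y'",np.round(np.percentile(Q@u,[2,98])*1000))
E
```

```text
63 [[603.0, -199.0, 57.0], [609.0, -185.0, 60.0], [615.0, -173.0, 63.0]]
66 [[578.0, -4.0, 57.0], [583.0, 7.0, 61.0], [590.0, 21.0, 64.0]]
62 [[561.0, -203.0, 57.0], [566.0, -191.0, 61.0], [573.0, -179.0, 64.0]]
64 [[536.0, -10.0, 58.0], [541.0, 2.0, 61.0], [548.0, 15.0, 64.0]]
0.005 3023 x' [530. 652.] y' [-273.  -68.]
0.036 256 x' [529. 657.] y' [-275.  -69.]
0.016 363 x' [534. 653.] y' [-274.  -68.]
```

```bash
python3 - <<'E'
from h import *
s=st(); e=np.array(s["ee_pos"]); a=np.radians(9.5); u=np.array([-np.sin(a),np.cos(a)]); v=np.array([u[1],-u[0]])
P7=np.load("P7.npy"); im,d,c=grab("wrist"); PW=cloud(c,d)
for n,P in(("top",P7),("wrist",PW)):
    z=P[...,2]; Q=P[(z>.185)&(z<.225)&(abs((P[...,:2]-e[:2])@v)<.03)]; S=(Q[:,:2]-e[:2])@u; E=(Q[:,:2]-e[:2])@v
    for lo,hi in((-.12,-.09),(-.09,-.06),(-.06,-.03),(.03,.06),(.06,.09),(.09,.12)):
        k=(S>lo)&(S<hi)
        if k.sum()>5: print(n,lo,k.sum(),"s",np.percentile(S[k],[1,99]).round(4),"e",np.percentile(E[k],[3,97]).round(4),"z",np.median(Q[k,2]).round(4))
E
```

```text
t 23.6 pos [0.4855 0.0928 0.1884] yaw_y 9.5 zax [-0.024 -0.015 -1.   ] F [-0.9  1.7 -5.6] w 0.0256 j [-0.03  0.43  1.79 -0.02  0.94 -0.18]
top -0.12 91 s [-0.1004 -0.0904] e [-0.0124  0.0132] z 0.2055
top -0.09 223 s [-0.0897 -0.0605] e [-0.0125  0.0129] z 0.2056
top -0.06 213 s [-0.0596 -0.0301] e [-0.0121  0.0124] z 0.2067
wrist 0.03 4468 s [0.0303 0.0599] e [-0.0112  0.0132] z 0.2071
wrist 0.06 5212 s [0.0603 0.0897] e [-0.0111  0.0134] z 0.2071
wrist 0.09 2163 s [0.0902 0.1013] e [-0.0109  0.0136] z 0.2071
```

```bash
python3 -m jog '[0.3,-0.6,0,-0.001,0.3,-0.6,0,-0.001,0.3,-0.6,0,-0.001,0.3,-0.6,0,-0.001,0.3,-0.6,0,-0.001,0.3,-0.6,0,-0.001,0.2,-0.4,0,0,0.1,-0.2,0,0,0,0,0,0,0,0,0,0]'
python3 - <<'E'
from h import *
s=st(); e=np.array(s["ee_pos"]); a=np.radians(7.3); u=np.array([-np.sin(a),np.cos(a)]); v=np.array([u[1],-u[0]])
im,d,c=grab("wrist"); P=cloud(c,d); z=P[...,2]; o=np.array([.5755,-.0915])
m=((z>.055)&(z<.067)&(np.linalg.norm(P[...,:2]-o,axis=-1)<.13)).astype(np.uint8)
n,l,st_,_=cv2.connectedComponentsWithStats(m)
for i in range(1,n):
    if st_[i,4]>40: Q=P[l==i]; print(st_[i,4],np.round(np.percentile(Q,[3,50,97],axis=0)*1000).tolist())
Q=P[(z>.195)&(z<.22)]; S=(Q[:,:2]-e[:2])@u; E=(Q[:,:2]-e[:2])@v; k=(S>.05)&(abs(E)<.03); print("slide E",np.percentile(E[k],[2,98]),S[k].max(),np.polyfit(S[k],E[k],1))
E
```

```text
time: 24.65
ee_pos: [0.5682, -0.0657, 0.1839]
eef_rot: [-0.012, 0.655, 0.756, -0.013]
ft_force: [0.1, -1.0, -5.3]
gripper_width: 0.0257
t 24.65 pos [ 0.5682 -0.0657  0.1839] yaw_y 8.2 zax [-0.035 -0.003 -0.999] F [ 0.1 -1.  -5.3] w 0.0257 j [-0.3   0.54  1.6  -0.02  1.04 -0.44]
358 [[581.0, -4.0, 59.0], [586.0, 9.0, 63.0], [590.0, 22.0, 64.0]]
slide E [-0.01235095  0.01265359] 0.1013257028085424 [-0.00669132  0.00066261]
```

```bash
python3 -m jog '[0.1,-0.3,0,-0.0012,0.1,-0.3,0,-0.0012,0,0,-0.3,0,0,0,-0.4,0,0,0,-0.4,0,0,0,-0.3,0,0,0,0,0,0,0,0,0]'
python3 - <<'E'
from h import *
s=st(); e=np.array(s["ee_pos"]); 
im,d,c=grab("top"); P=cloud(c,d); z=P[...,2]; 
a=np.radians(7.3); u=np.array([-np.sin(a),np.cos(a)]); v=np.array([u[1],-u[0]])
Q=P[(z>.105+e[2]-.1)&(z<.15+e[2]-.115)&(abs((P[...,:2]-e[:2])@v)<.03)]; S=(Q[:,:2]-e[:2])@u; E=(Q[:,:2]-e[:2])@v
for lo,hi in((-.11,-.05),(.05,.11)):
    k=(S>lo)&(S<hi)
    if k.sum()>9: print(lo,k.sum(),"E",np.percentile(E[k],[3,97]).round(4),"S",np.percentile(S[k],[0,100]).round(4),np.polyfit(S[k],E[k],1))
E
```

```text
time: 25.5
ee_pos: [0.5756, -0.0901, 0.1238]
eef_rot: [-0.013, 0.66, 0.751, -0.012]
ft_force: [0.3, -0.6, -5.7]
gripper_width: 0.0256
t 25.5 pos [ 0.5756 -0.0901  0.1238] yaw_y 7.3 zax [-0.036 -0.002 -0.999] F [ 0.3 -0.6 -5.7] w 0.0256 j [-0.34  0.63  1.61 -0.02  0.93 -0.46]
-0.11 268 E [-0.0124  0.0127] S [-0.0985 -0.0502] [-0.05526877 -0.00480003]
```

```bash
python3 -m jog '[0.02,-0.04,-0.2,0,0,0,-0.3,0,0,0,-0.2,0,0,0,0,0]'
python3 -c "
from h import *
st()"
python3 -m jog '[0,0,-0.2,0,0,0,-0.2,0,0,0,0,0]'
python3 -c "
from h import *
st()"
```

```text
time: 25.95
ee_pos: [0.5772, -0.0921, 0.0952]
eef_rot: [-0.012, 0.66, 0.751, -0.012]
ft_force: [-0.8, 0.0, -4.9]
gripper_width: 0.0257
t 25.95 pos [ 0.5772 -0.0921  0.0952] yaw_y 7.4 zax [-0.033 -0.003 -0.999] F [-0.8  0.  -4.9] w 0.0257 j [-0.34  0.68  1.63 -0.02  0.87 -0.46]
time: 26.25
ee_pos: [0.5767, -0.0919, 0.0776]
eef_rot: [-0.012, 0.66, 0.751, -0.012]
ft_force: [0.0, 0.1, -4.8]
gripper_width: 0.0255
t 26.25 pos [ 0.5767 -0.0919  0.0776] yaw_y 7.4 zax [-0.034 -0.003 -0.999] F [ 0.   0.1 -4.8] w 0.0255 j [-0.34  0.7   1.63 -0.02  0.84 -0.46]
```

Inside the cradles without contact. Down to the seat.

```bash
python3 -m jog '[0,0,-0.2,0,0,0,-0.15,0,0,0,0,0]'
python3 -c "
from h import *
st()"
python3 -m jog '[0,0,-0.1,0,0,0,0,0]'
python3 -c "
from h import *
st()"
```

```text
time: 26.55
ee_pos: [0.5766, -0.0919, 0.0623]
eef_rot: [-0.012, 0.66, 0.751, -0.012]
ft_force: [-0.6, 0.4, -5.0]
gripper_width: 0.0256
t 26.55 pos [ 0.5766 -0.0919  0.0623] yaw_y 7.4 zax [-0.035 -0.003 -0.999] F [-0.6  0.4 -5. ] w 0.0256 j [-0.34  0.73  1.64 -0.02  0.81 -0.46]
time: 26.75
ee_pos: [0.5771, -0.0921, 0.0615]
eef_rot: [-0.011, 0.66, 0.751, -0.013]
ft_force: [-0.6, 0.2, -4.7]
gripper_width: 0.0258
t 26.75 pos [ 0.5771 -0.0921  0.0615] yaw_y 7.5 zax [-0.034 -0.004 -0.999] F [-0.6  0.2 -4.7] w 0.0258 j [-0.34  0.73  1.64 -0.02  0.8  -0.46]
```

```bash
python3 -m jog '[0,0,-0.1,0,0,0,-0.05,0,0,0,0,0]'
python3 -c "
from h import *
st()"
```

```text
time: 27.05
ee_pos: [0.5772, -0.0922, 0.0612]
eef_rot: [-0.01, 0.659, 0.752, -0.013]
ft_force: [-1.5, 0.5, -4.5]
gripper_width: 0.0256
t 27.05 pos [ 0.5772 -0.0922  0.0612] yaw_y 7.6 zax [-0.032 -0.006 -0.999] F [-1.5  0.5 -4.5] w 0.0256 j [-0.34  0.73  1.64 -0.02  0.8  -0.46]
```

```bash
python3 -m jog '[0,0,0,0,0,0,0,0,0,0,0,0,0,0,0,0,0,0,0,0,0,0,0.2,0,0,0,0.5,0,0,0,0.8,0,0,0,0.8,0,0,0,0.8,0]' 0.3
python3 - <<'E'
from h import *
s=st(); im,d,c=grab("wrist","w8.png"); P=cloud(c,d); z=P[...,2]
a=np.radians(7.3); u=np.array([-np.sin(a),np.cos(a)]); v=np.array([u[1],-u[0]]); o=np.array([.5755,-.0915])
L=(P[...,:2]-o); S=L@u; E=L@v
for lo,hi in((-.1,-.05),(-.05,0),(0,.05),(.05,.1)):
    k=(S>lo)&(S<hi)&(abs(E)<.016)&(z>.06)&(z<.09)
    if k.sum()>9: print(lo,k.sum(),"z",np.percentile(z[k],[10,50,90]).round(4),"E",np.percentile(E[k],[3,97]).round(4))
E
```

```text
time: 28.05
ee_pos: [0.5778, -0.0923, 0.1865]
eef_rot: [-0.012, 0.66, 0.751, -0.013]
ft_force: [0.6, -0.4, -0.3]
gripper_width: 0.061
t 28.05 pos [ 0.5778 -0.0923  0.1865] yaw_y 7.4 zax [-0.034 -0.004 -0.999] F [ 0.6 -0.4 -0.3] w 0.061 j [-0.34  0.55  1.56 -0.02  1.06 -0.46]
-0.1 696 z [0.0781 0.079  0.0798] E [-0.0114  0.0132]
-0.05 1546 z [0.078  0.079  0.0837] E [-0.011  0.013]
0 1953 z [0.0781 0.079  0.0799] E [-0.0116  0.0129]
0.05 2229 z [0.0781 0.0791 0.08  ] E [-0.0119  0.0131]
```

View pics/w8.png

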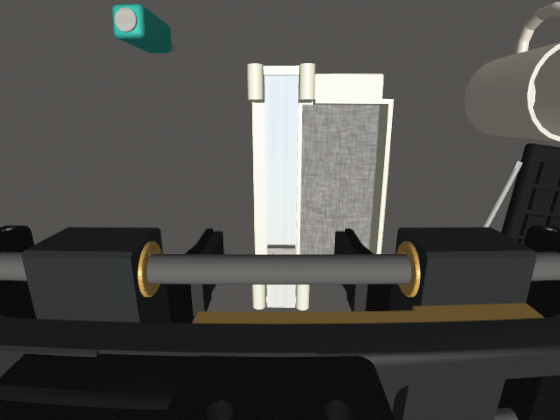

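```bash
python3 -m jog '[-0.28,-0.58,0,-0.023,-0.28,-0.58,0,-0.023,-0.28,-0.58,0,-0.023,-0.28,-0.58,0,-0.023,-0.28,-0.58,0,-0.023,-0.28,-0.58,0,-0.023]' 0.3
python3 -m jog '[-0.28,-0.58,0,-0.023,-0.28,-0.58,0,-0.023,-0.28,-0.58,0,-0.023,-0.28,-0.58,0,-0.023,-0.2,-0.4,0,-0.023,0,0,0,0,0,0,0,0]'
cat > rod.py <<'E'
from h import *
def rod(P,im):
    z=P[...,2]; hsv=cv2.cvtColor(im,cv2.COLOR_BGR2HSV)
    m=(z>.019)&(z<.034)&(P[...,1]<-.2)&(P[...,1]>-.5)&(P[...,0]>.3)&(P[...,0]<.62)
    n,l,s,_=cv2.connectedComponentsWithStats(cv2.erode(m.astype(np.uint8),np.ones((2,2)))); i=1+np.argmax(s[1:,4]); Q=P[l==i]
    mu=np.median(Q[:,:2],axis=0); 
    r=cv2.minAreaRect((Q[:,:2]*1000).astype(np.float32)); print("rod hi",r,"z",np.median(Q[:,2]),len(Q))
    return Q
E
python3 - <<'E'
from rod import *
s=st()
for n in("top","wrist"):
    im,d,c=grab(n,n+"9.png"); P=cloud(c,d); print(n); rod(P,im)
    z=P[...,2]; m=(z>.002)&(z<.009)&(P[...,1]<-.25)&(P[...,1]>-.45)&(P[...,0]>.3)&(P[...,0]<.6); hsv=cv2.cvtColor(im,cv2.COLOR_BGR2HSV); m&=hsv[...,1]>80; print("mat",rect(P,m,3))
im,d,c=grab("scene"); P=cloud(c,d)
a=np.radians(7.3); u=np.array([-np.sin(a),np.cos(a)]); v=np.array([u[1],-u[0]]); o=np.array([.5755,-.0915])
p,Rm,t=c; K=np.array([[p["fx"],0,p["cx"]],[0,p["fy"],p["cy"]],[0,0,1]])
for y in(-.066,-.032,0,.032,.066):
    w=o+v*.0135+u*y; px=cv2.projectPoints(np.array([[*w,.045]]),cv2.Rodrigues(Rm)[0],t,K,np.array([p["k1"],0,0,0,0.]))[0].ravel(); a_,b=px.round().astype(int)
    Q=P[b-2:b+3,a_-2:a_+3].reshape(-1,3); print(y,px.round(),im[b-2:b+3,a_-2:a_+3].mean((0,1)).round(),"x'",(np.median(Q[:,:2]-o,axis=0)@v).round(4))
cv2.imwrite("pics/s9c.png",cv2.resize(im[210:280,215:340],None,fx=6,fy=6,interpolation=cv2.INTER_CUBIC))
E
```

```text
time: 28.7
ee_pos: [0.5157, -0.2343, 0.2001]
eef_rot: [-0.003, 0.92, 0.393, -0.005]
ft_force: [-0.3, 0.3, -0.2]
gripper_width: 0.0608
time: 29.4
ee_pos: [0.4595, -0.3508, 0.2032]
eef_rot: [-0.002, 1.0, 0.027, -0.002]
ft_force: [0.2, 0.7, 0.2]
gripper_width: 0.0612
t 29.4 pos [ 0.4595 -0.3508  0.2032] yaw_y -86.9 zax [-0.003  0.004 -1.   ] F [0.2 0.7 0.2] w 0.0612 j [-0.85  0.51  1.58  0.    1.06  0.67]
top
rod hi ((598.8070068359375, -479.03155517578125), (42.99802780151367, 43.057586669921875), 9.138837814331055) z 0.0274758285451411 228
mat (array([ 522.2, -301.2]), array([22.2, 34.4]), 5.8, np.float64(4.0), 77)
wrist
rod hi ((596.0121459960938, -475.78887939453125), (46.58680725097656, 48.492149353027344), 0.5390070080757141) z 0.028806314571239222 2255
mat (array([ 461.4, -342.7]), array([186.9, 100.2]), 9.0, np.float64(5.0), 13472)
-0.066 [247. 225.] [107. 110.  99.] x' 0.0106
-0.032 [262. 227.] [108. 111. 100.] x' 0.0116
0 [275. 229.] [120. 121. 120.] x' 0.012
0.032 [289. 231.] [200. 202. 201.] x' -0.0044
0.066 [304. 233.] [200. 201. 201.] x' -0.0052
```

View pics/s9c.png

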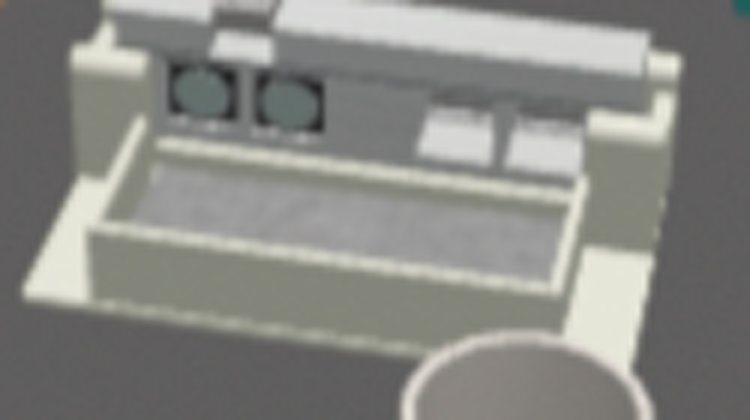

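```bash
python3 - <<'E'
from h import *
s=st(); im,d,c=grab("wrist"); P=cloud(c,d); z=P[...,2]
L=P[...,:2]
m=(z>.02)&(z<.034)&(abs(L[...,0]-.46)<.1)&(abs(L[...,1]+.345)<.07)
n,l,S,_=cv2.connectedComponentsWithStats(m.astype(np.uint8))
for i in range(1,n):
    if S[i,4]>60: Q=P[l==i]; r=cv2.minAreaRect((Q[:,:2]*1000).astype(np.float32)); print(S[i],np.round(r[0],1),np.round(r[1],1),round(r[2],1),np.median(Q[:,2]).round(4),"x",Q[:,0].min().round(4),Q[:,0].max().round(4))
E
```

```text
t 29.55 pos [ 0.46   -0.35    0.2032] yaw_y -86.8 zax [-0.003  0.004 -1.   ] F [-0.4 -0.7  1. ] w 0.0609 j [-0.84  0.51  1.58  0.    1.06  0.67]
[ 210  151   51  103 1641] [ 434.  -299.9] [121.2  24.3] 20.2 0.0279 x 0.3812 0.4923
```

```bash
python3 - <<'E'
from h import *
im,d,c=grab("wrist","w10.png"); P=cloud(c,d); z=P[...,2]; hsv=cv2.cvtColor(im,cv2.COLOR_BGR2HSV)
m=box(z.shape,140,262,190,280)&(z>.012)&(z<.034)
Q=P[m]; C=hsv[m]
th=np.radians(20.2); u=np.array([np.cos(th),np.sin(th)]); v=np.array([-u[1],u[0]]); S=(Q[:,:2]-[.434,-.2999])@u; E=(Q[:,:2]-[.434,-.2999])@v
for lo in np.arange(-.08,.1,.01):
    k=(S>lo)&(S<lo+.01)&(abs(E)<.03)
    if k.sum()>3: print(lo.round(3),k.sum(),np.percentile(E[k],[3,50,97]).round(4),"z",np.percentile(Q[k,2],90).round(4),"hsv",np.median(C[k],axis=0))
cv2.imwrite("pics/w10c.png",cv2.resize(im[120:300,130:370],None,fx=3,fy=3))
E
```

```text
-0.07 5 [-0.012  -0.0117 -0.0116] z 0.0214 hsv [ 16. 119. 107.]
-0.06 105 [-0.0119 -0.0068  0.0087] z 0.0293 hsv [ 18. 112. 239.]
-0.05 204 [-0.0119 -0.0018  0.0108] z 0.0296 hsv [ 19. 111. 240.]
-0.04 209 [-0.0119 -0.0021  0.0105] z 0.0297 hsv [ 19. 111. 240.]
-0.03 209 [-0.0119 -0.002   0.0104] z 0.0296 hsv [ 19. 110. 240.]
-0.02 216 [-0.012  -0.0023  0.0105] z 0.0296 hsv [ 19. 110. 240.]
-0.01 226 [-0.012  -0.002   0.0104] z 0.0296 hsv [ 18. 113. 235.]
-0.0 180 [-0.0094 -0.0016  0.0082] z 0.0266 hsv [ 18. 139. 186.]
0.01 85 [-0.0048 -0.001   0.0043] z 0.0223 hsv [ 18.  14. 180.]
0.02 88 [-0.0046 -0.0008  0.0045] z 0.0226 hsv [ 18.  15. 183.]
0.03 89 [-0.0046 -0.0008  0.0045] z 0.0225 hsv [ 18.  14. 182.]
0.04 91 [-0.0047 -0.0006  0.0046] z 0.0224 hsv [ 18.  14. 183.]
0.05 130 [-0.0073 -0.0015  0.0067] z 0.025 hsv [ 28.  18. 229.]
0.06 14 [-0.0072 -0.0004  0.0057] z 0.0245 hsv [ 28.   28.5 192. ]
```

View pics/w10c.png

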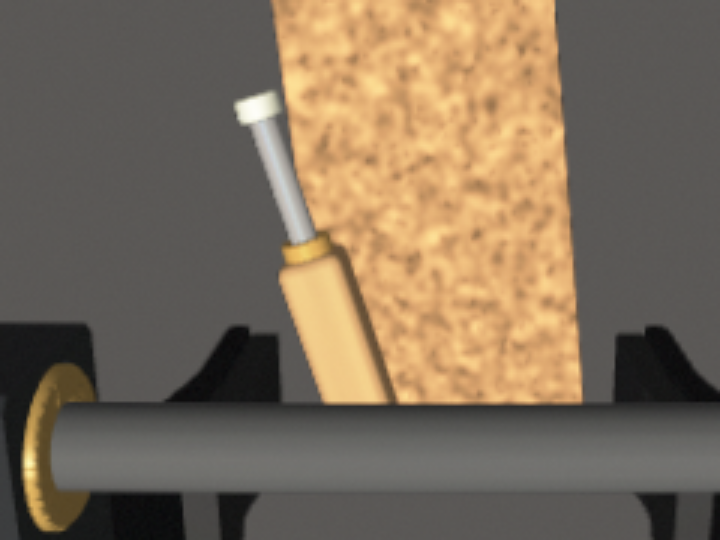

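```bash
python3 -m jog '[-0.4,0.34,-0.2,0.0155,-0.4,0.34,-0.4,0.0155,-0.3,0.28,-0.6,0.0155,0,0,-0.6,0,0,0,-0.4,0,0,0,-0.4,0,0,0,0,0,0,0,0,0]'
python3 - <<'E'
from h import *
st()
im,d,c=grab("wrist"); P=cloud(c,d); z=P[...,2]
th=np.radians(20.2); u=np.array([np.cos(th),np.sin(th)]); v=np.array([-u[1],u[0]]); L=P[...,:2]-[.434,-.2999]; S=L@u; E=L@v
for a,b in((-.03,-.005),(.01,.045)):
    m=(S>a)&(S<b)&(abs(E)<.03)&(z>.017)&(z<.034)
    if m.sum()>20: print(a,m.sum(),np.percentile(E[m],[3,97]),np.percentile(z[m],80))
E
```

```text
time: 30.45
ee_pos: [0.4184, -0.3053, 0.098]
eef_rot: [-0.001, 0.982, 0.187, 0.0]
ft_force: [0.3, -0.8, 0.6]
gripper_width: 0.0609
t 30.45 pos [ 0.4184 -0.3053  0.098 ] yaw_y -68.5 zax [ 0.     0.001 -1.   ] F [ 0.3 -0.8  0.6] w 0.0609 j [-0.85  0.6   1.82  0.    0.72  0.35]
-0.03 1074 [-0.01101768  0.01131491] 0.029320699260757376
0.01 683 [-0.00457965  0.00462929] 0.022094083511937274
```

```bash
python3 -m jog '[-0.17,-0.07,-0.2,-0.0036,0,0,-0.4,0,0,0,-0.4,0,0,0,-0.4,0,0,0,-0.2,0,0,0,0,0,0,0,0,0]'
python3 -c "
from h import *
st()"
```

```text
time: 31.2
ee_pos: [0.4125, -0.312, 0.0358]
eef_rot: [0.005, 0.985, 0.173, 0.003]
ft_force: [0.3, 0.0, -1.0]
gripper_width: 0.061
t 31.2 pos [ 0.4125 -0.312   0.0358] yaw_y -70.0 zax [ 0.008 -0.008 -1.   ] F [ 0.3  0.  -1. ] w 0.061 j [-0.86  0.71  1.85  0.    0.56  0.36]
```

```bash
python3 -m jog '[0,0.06,-0.2,0,0,0,-0.17,0,0,0,0,0,0,0,0,0]'
python3 -c "
from h import *
st()"
python3 -m jog '[0,0,0,0,0,0,0,0,0,0,0,0,0,0,0,0,0,0,0,0,0,0,0,0,0,0,0,0]' 1 45
python3 -c "
from h import *
st()"
```

```text
time: 31.6
ee_pos: [0.4133, -0.3103, 0.0215]
eef_rot: [0.006, 0.985, 0.173, 0.004]
ft_force: [-1.1, 0.3, 0.6]
gripper_width: 0.061
t 31.6 pos [ 0.4133 -0.3103  0.0215] yaw_y -70.0 zax [ 0.01  -0.011 -1.   ] F [-1.1  0.3  0.6] w 0.061 j [-0.86  0.74  1.86  0.    0.52  0.36]
time: 32.3
ee_pos: [0.4136, -0.3104, 0.022]
eef_rot: [0.007, 0.985, 0.173, 0.004]
ft_force: [0.8, -0.1, -0.8]
gripper_width: 0.0239
t 32.3 pos [ 0.4136 -0.3104  0.022 ] yaw_y -70.0 zax [ 0.01  -0.011 -1.   ] F [ 0.8 -0.1 -0.8] w 0.0239 j [-0.86  0.74  1.86  0.    0.52  0.36]
```

```bash
python3 -m jog '[0,0,0.2,0,0,0,0.5,0,0,0,0.7,0,0,0,0.7,0,0,0,0.5,0,0,0,0,0]'
python3 -m jog '[0.17,0.6,0,-0.006,0.17,0.6,0,-0.006,0.17,0.6,0,-0.006,0.17,0.6,0,-0.006,0.17,0.6,0,-0.006,0.1,0.35,0,-0.006,0,0,0,0,0,0,0,0]'
cat > rodm.py <<'E'
from h import *
def rodm():
    s=st(); e=np.array(s["ee_pos"]); r=R.from_quat(np.roll(s["eef_rot"],-1)).as_matrix(); jy=r[:2,1]/np.linalg.norm(r[:2,1]); u=np.array([-jy[1],jy[0]])
    if u[0]<0: u=-u
    v=np.array([-u[1],u[0]])
    im,d,c=grab("wrist"); P=cloud(c,d); z=P[...,2]; L=P[...,:2]-e[:2]; S=L@u; E=L@v
    M=(abs(z-(e[2]-.003))<.02)&(abs(E)<.016)
    m=M&(S>.035)&(S<.065); k=np.polyfit(S[m],E[m],1); zz=[np.percentile(z[M&(S>a)&(S<a+.01)],80)-e[2] for a in(.03,.04,.05,.06)]
    h=M&(S>.075)&(S<.1); print("rod E fit",k,"E at tip mm",1000*np.polyval(k,.086),"shaft top z rel",np.round(zz,4),"tip S",np.percentile(S[h],[98,99.5,100]).round(4),"head E",np.percentile(E[h],[2,98]).round(4))
    d_=np.array([u[0]*1,u[1]]); return e,u,v,S,E,z,P
if __name__=="__main__": rodm()
E
python3 rodm.py
```

```text
time: 32.9
ee_pos: [0.4123, -0.3091, 0.1301]
eef_rot: [0.005, 0.985, 0.173, 0.003]
ft_force: [0.2, 0.5, -1.1]
gripper_width: 0.0236
time: 33.7
ee_pos: [0.4479, -0.17, 0.1259]
eef_rot: [0.004, 0.998, 0.056, -0.0]
ft_force: [1.2, -0.1, -0.6]
gripper_width: 0.0235
t 33.7 pos [ 0.4479 -0.17    0.1259] yaw_y -83.6 zax [-0.    -0.009 -1.   ] F [ 1.2 -0.1 -0.6] w 0.0235 j [-0.59  0.52  1.9  -0.01  0.72  0.88]
rod E fit [-0.00771538  0.00080677] E at tip mm 0.14324641972111082 shaft top z rel [-0.0003 -0.0003 -0.0003 -0.0003] tip S [0.083  0.0832 0.0834] head E [-0.0075  0.0078]
```

```bash
python3 -m jog '[0.015,-0.11,-0.3,0.0025,0,0,-0.4,0,0,0,-0.4,0,0,0,-0.4,0,0,0,-0.2,0,0,0,0,0,0,0,0,0]'
cat >> rodm.py <<'E'
    pass
E
cat > sf.py <<'E'
from rodm import *
e,u,v,*_=rodm()
a=np.radians(7.3); U=np.array([-np.sin(a),np.cos(a)]); V=np.array([U[1],-U[0]]); o=np.array([.5755,-.0915])
for n,X in(("TCP",e[:2]),("tip",e[:2]+.085*u)): print(n,"x',y' mm",np.round([1000*(X-o)@V,1000*(X-o)@U],1),"axis z",round(1000*e[2]-5.7,1))
E
python3 sf.py
```

```text
time: 34.45
ee_pos: [0.4484, -0.1826, 0.0518]
eef_rot: [0.006, 0.998, 0.062, 0.001]
ft_force: [0.6, 0.7, -1.6]
gripper_width: 0.0237Traceback (most recent call last):
  File "sf.py", line 1, in <module>
    from rodm import *
  File "rodm.py", line 12
    pass
IndentationError: unexpected indent
```

```bash
sed -i '$d' rodm.py; python3 sf.py
```

```text
t 34.45 pos [ 0.4484 -0.1826  0.0518] yaw_y -82.8 zax [ 0.002 -0.011 -1.   ] F [ 0.6  0.7 -1.6] w 0.0237 j [-0.61  0.66  1.93 -0.02  0.54  0.85]
rod E fit [-0.0090052   0.00086979] E at tip mm 0.09534677103267082 shaft top z rel [-0.0002 -0.0001 -0.0002 -0.0002] tip S [0.083  0.0831 0.0833] head E [-0.0075  0.0077]
TCP x',y' mm [-137.6  -74.2] axis z 46.1
tip x',y' mm [-52.6 -74.4] axis z 46.1
```

```bash
python3 -m jog '[-0.03,0.2,-0.08,0,0,0,0,0,0.2,0.025,0,0,0.3,0.04,0,0,0.2,0.025,0,0,0,0,0,0,0,0,0,0]'
python3 sf.py
```

```text
time: 35.2
ee_pos: [0.4804, -0.1706, 0.0511]
eef_rot: [0.008, 0.998, 0.063, 0.004]
ft_force: [0.4, 0.7, -1.7]
gripper_width: 0.0238
t 35.2 pos [ 0.4804 -0.1706  0.0511] yaw_y -82.7 zax [ 0.008 -0.015 -1.   ] F [ 0.4  0.7 -1.7] w 0.0238 j [-0.56  0.68  1.87 -0.02  0.58  0.9 ]
rod E fit [-0.00710577  0.00076754] E at tip mm 0.15643865063780174 shaft top z rel [0.     0.0001 0.0001 0.0002] tip S [0.096  0.098  0.0998] head E [-0.0149  0.0152]
TCP x',y' mm [-104.3  -66.3] axis z 45.4
tip x',y' mm [-19.3 -66.4] axis z 45.4
```

```bash
python3 -m jog '[0,0,-0.08,0,0,0,0,0]'
python3 -c "
from h import *
st()"
python3 -m jog '[0.2,0.026,-0.005,0,0.25,0.032,-0.005,0,0.25,0.032,-0.005,0,0,0,0,0]'
python3 sf.py
```

```text
time: 35.45
ee_pos: [0.4799, -0.1705, 0.0476]
eef_rot: [0.008, 0.998, 0.063, 0.003]
ft_force: [-0.6, 0.0, -1.6]
gripper_width: 0.0235
t 35.45 pos [ 0.4799 -0.1705  0.0476] yaw_y -82.8 zax [ 0.008 -0.015 -1.   ] F [-0.6  0.  -1.6] w 0.0235 j [-0.56  0.69  1.87 -0.02  0.57  0.9 ]
time: 35.85
ee_pos: [0.5063, -0.1657, 0.0463]
eef_rot: [0.006, 0.998, 0.063, -0.0]
ft_force: [0.5, 0.1, -1.4]
gripper_width: 0.0239
t 35.85 pos [ 0.5063 -0.1657  0.0463] yaw_y -82.8 zax [-0.    -0.012 -1.   ] F [ 0.5  0.1 -1.4] w 0.0239 j [-0.52  0.71  1.81 -0.02  0.62  0.94]
rod E fit [-0.00749322  0.00077855] E at tip mm 0.13413434757072953 shaft top z rel [-0.0003 -0.0003 -0.0004  0.0002] tip S [0.0999 0.1    0.1   ] head E [-0.0127  0.0129]
TCP x',y' mm [-78.1 -64.8] axis z 40.6
tip x',y' mm [  6.9 -64.9] axis z 40.6
```

```bash
python3 -m jog '[0.2,0.015,0.03,0,0.2,0.015,0.02,0,0.1,0.01,0,0,0,0,0,0]'
python3 sf.py
```

```text
time: 36.3
ee_pos: [0.5294, -0.1643, 0.0485]
eef_rot: [0.006, 0.998, 0.063, 0.001]
ft_force: [-0.1, 0.3, -0.9]
gripper_width: 0.0236
t 36.3 pos [ 0.5294 -0.1643  0.0485] yaw_y -82.8 zax [ 0.003 -0.013 -1.   ] F [-0.1  0.3 -0.9] w 0.0236 j [-0.5   0.72  1.75 -0.02  0.66  0.96]
rod E fit [ 0.25080383 -0.0079478 ] E at tip mm 13.62132919491013 shaft top z rel [-0.      0.015   0.015   0.0151] tip S [0.0996 0.0999 0.1   ] head E [-0.0157  0.0108]
TCP x',y' mm [-55.  -66.3] axis z 42.8
tip x',y' mm [ 30.  -66.5] axis z 42.8
```

```bash
python3 -m jog '[-0.2,-0.025,0,0,-0.3,-0.04,0,0,-0.35,-0.045,0,0,-0.35,-0.045,0,0,-0.15,-0.02,0,0,0,0,0,0,0,0,0,0]'
cat > fl.py <<'E'
from h import *
a=np.radians(7.3); U=np.array([-np.sin(a),np.cos(a)]); V=np.array([U[1],-U[0]]); o=np.array([.5755,-.0915])
im,d,c=grab("scene"); P=cloud(c,d); p,Rm,t=c; K=np.array([[p["fx"],0,p["cx"]],[0,p["fy"],p["cy"]],[0,0,1]])
for y in(-.066,-.032,0,.032,.066):
    w=o+V*.0135+U*y; a_,b=cv2.projectPoints(np.array([[*w,.045]]),cv2.Rodrigues(Rm)[0],t,K,np.array([p["k1"],0,0,0,0.]))[0].ravel().round().astype(int)
    Q=P[b-2:b+3,a_-2:a_+3].reshape(-1,3); print("pocket",y,im[b-2:b+3,a_-2:a_+3].mean((0,1)).round(),"x'",(np.median(Q[:,:2]-o,axis=0)@V).round(4))
L=P[...,:2]-o; x=L@V; y=L@U; z=P[...,2]
m=((x>.025)&(x<.088)&(abs(y)<.077)&(z>.016)&(z<.06)).astype(np.uint8); n,l,s,cc=cv2.connectedComponentsWithStats(m)
for i in range(1,n):
    if s[i,4]>25: k=l==i; print("in tray",s[i,4],"x'",np.percentile(x[k],[3,97]).round(3),"y'",np.percentile(y[k],[3,97]).round(3),"z",np.percentile(z[k],[3,97]).round(3),"bgr",im[k].mean(0).round())
cv2.imwrite("pics/fl_%d.png"%(robot.sense()["time"]*100),cv2.resize(im[210:280,215:340],None,fx=6,fy=6,interpolation=cv2.INTER_CUBIC))
E
python3 fl.py; python3 sf.py
```

```text
time: 37.05
ee_pos: [0.4678, -0.1708, 0.0488]
eef_rot: [0.005, 0.998, 0.062, -0.001]
ft_force: [0.8, -0.7, -1.7]
gripper_width: 0.0237
pocket -0.066 [192. 194. 193.] x' -0.0059
pocket -0.032 [108. 111. 100.] x' 0.0122
pocket 0 [120. 121. 119.] x' 0.0121
pocket 0.032 [199. 201. 200.] x' -0.0052
pocket 0.066 [198. 200. 199.] x' -0.0047
in tray 155 x' [0.036 0.063] y' [-0.076 -0.054] z [0.017 0.036] bgr [100. 102.  97.]
t 37.1 pos [ 0.4679 -0.1708  0.0488] yaw_y -82.9 zax [-0.    -0.011 -1.   ] F [-0.1  0.3 -1.4] w 0.0238 j [-0.57  0.68  1.89 -0.02  0.56  0.89]
rod E fit [-0.0075772   0.00078287] E at tip mm 0.13123144352460744 shaft top z rel [-0.0003 -0.0002 -0.0003 -0.0003] tip S [0.0829 0.0831 0.0832] head E [-0.0075  0.0077]
TCP x',y' mm [-116.8  -64.9] axis z 43.1
tip x',y' mm [-31.8 -65.2] axis z 43.1
```

```bash
python3 -m jog '[-0.05,0.35,0,0,-0.05,0.4,0,0,0,0,0,0,0,0,0,0]'
python3 sf.py
```

```text
time: 37.55
ee_pos: [0.4651, -0.1375, 0.0488]
eef_rot: [0.006, 0.998, 0.063, 0.0]
ft_force: [0.3, -0.0, -1.5]
gripper_width: 0.0237
t 37.55 pos [ 0.4651 -0.1375  0.0488] yaw_y -82.7 zax [ 0.001 -0.011 -1.   ] F [ 0.3 -0.  -1.5] w 0.0237 j [-0.51  0.67  1.93 -0.02  0.54  0.95]
rod E fit [-0.00618886  0.00070593] E at tip mm 0.17368938339473347 shaft top z rel [-0.0002 -0.0002 -0.0002 -0.0002] tip S [0.083  0.0831 0.0832] head E [-0.0075  0.0078]
TCP x',y' mm [-115.3  -31.6] axis z 43.1
tip x',y' mm [-30.3 -31.7] axis z 43.1
```

Aligned on pocket −32. Push.

```bash
python3 -m jog '[0.2,0.026,0,0,0.25,0.032,0,0,0.25,0.032,0,0,0.1,0.012,0,0,0,0,0,0]'
python3 -c "
from h import *
st()"
python3 -m jog '[0.2,0.022,0.02,0,0.25,0.026,0.01,0,0.15,0.015,0,0,0,0,0,0]'
python3 sf.py
```

```text
time: 38.1
ee_pos: [0.4977, -0.1328, 0.0484]
eef_rot: [0.005, 0.998, 0.063, -0.003]
ft_force: [-1.9, -0.9, -1.2]
gripper_width: 0.0235
t 38.1 pos [ 0.4977 -0.1328  0.0484] yaw_y -82.7 zax [-0.005 -0.01  -1.   ] F [-1.9 -0.9 -1.2] w 0.0235 j [-0.47  0.69  1.85 -0.02  0.6   0.99]
time: 38.5
ee_pos: [0.5256, -0.1307, 0.0498]
eef_rot: [0.005, 0.998, 0.063, -0.001]
ft_force: [0.2, 0.3, -0.6]
gripper_width: 0.0237
t 38.5 pos [ 0.5256 -0.1307  0.0498] yaw_y -82.8 zax [-0.001 -0.011 -1.   ] F [ 0.2  0.3 -0.6] w 0.0237 j [-0.44  0.71  1.78 -0.02  0.65  1.01]
rod E fit [-0.27144626  0.00965235] E at tip mm -13.69202978570796 shaft top z rel [-0.0002  0.0136  0.0138  0.0138] tip S [0.0996 0.0999 0.1   ] head E [-0.0086  0.0154]
TCP x',y' mm [-54.5 -32.6] axis z 44.1
tip x',y' mm [ 30.5 -32.7] axis z 44.1
```

```bash
python3 -m jog '[-0.2,-0.025,0,0,-0.3,-0.04,0,0,-0.35,-0.045,0,0,-0.4,-0.05,0,0,-0.3,-0.04,0,0,0,0,0,0,0,0,0,0]'
python3 fl.py; python3 sf.py
```

```text
time: 39.25
ee_pos: [0.455, -0.1381, 0.0503]
eef_rot: [0.004, 0.998, 0.062, -0.002]
ft_force: [-1.1, -0.6, -1.1]
gripper_width: 0.0234
pocket -0.066 [191. 192. 191.] x' -0.005
pocket -0.032 [194. 195. 194.] x' -0.0071
pocket 0 [120. 121. 120.] x' 0.0127
pocket 0.032 [197. 199. 198.] x' -0.0043
pocket 0.066 [197. 198. 198.] x' -0.0043
in tray 156 x' [0.035 0.063] y' [-0.076 -0.054] z [0.018 0.036] bgr [ 99. 101.  96.]
in tray 177 x' [0.035 0.062] y' [-0.04  -0.014] z [0.018 0.036] bgr [101. 102.  98.]
t 39.3 pos [ 0.4549 -0.1379  0.0502] yaw_y -82.8 zax [-0.005 -0.008 -1.   ] F [-0.3  0.1 -1.9] w 0.0232 j [-0.52  0.66  1.95 -0.02  0.53  0.94]
rod E fit [-0.00611974  0.00069957] E at tip mm 0.17327228188367128 shaft top z rel [-0.0004 -0.0005 -0.0006 -0.0007] tip S [0.0829 0.0831 0.0833] head E [-0.0075  0.0078]
TCP x',y' mm [-125.5  -30.7] axis z 44.5
tip x',y' mm [-40.5 -30.9] axis z 44.5
```

```bash
python3 -m jog '[-0.05,0,0.4,0,0,-0.2,0.6,0,0,-0.5,0.6,0.002,-0.05,-0.7,0.4,0.002,-0.05,-0.8,0,0.002,-0.05,-0.8,0,0.001,-0.05,-0.8,0,0,-0.04,-0.7,0,0,0,-0.3,0,0,0,0,0,0]'
python3 - <<'E'
from h import *
st(); im,d,c=grab("top"); P=cloud(c,d); z=P[...,2]; hsv=cv2.cvtColor(im,cv2.COLOR_BGR2HSV)
m=(z<.009)&(P[...,1]<-.25)&(P[...,1]>-.45)&(P[...,0]>.3)&(P[...,0]<.6)&(hsv[...,1]>80); print("mat",rect(P,m,3))
E
```

```text
time: 40.35
ee_pos: [0.4483, -0.3374, 0.1349]
eef_rot: [0.008, 0.996, 0.089, 0.001]
ft_force: [-0.9, 0.7, -1.2]
gripper_width: 0.0237
t 40.35 pos [ 0.4483 -0.3374  0.1349] yaw_y -79.8 zax [ 0.002 -0.016 -1.   ] F [-0.9  0.7 -1.2] w 0.0237 j [-0.84  0.58  1.7  -0.01  0.85  0.56]
mat (array([ 521.6, -334.2]), array([ 65.7, 102.5]), 9.6, np.float64(3.5), 871)
```

```bash
python3 -m jog '[-0.1,-0.24,-0.3,0,0,0,-0.6,0,0,0,-0.6,0,0,0,-0.5,0,0,0,-0.2,0,0,0,0,0,0,0,0,0]'
python3 -c "
from h import *
st()"
```

```text
time: 41.1
ee_pos: [0.4426, -0.3377, 0.0408]
eef_rot: [0.004, 0.996, 0.094, -0.002]
ft_force: [0.4, 0.2, -0.5]
gripper_width: 0.0235
t 41.1 pos [ 0.4426 -0.3377  0.0408] yaw_y -79.2 zax [-0.003 -0.008 -1.   ] F [ 0.4  0.2 -0.5] w 0.0235 j [-0.85  0.73  1.75 -0.01  0.66  0.54]
```

```bash
python3 -m jog '[0,-0.2,0,-0.001,0,0,-0.2,0,0,0,-0.18,0,0,0,-0.05,0,0,0,0,0]'
python3 -c "
from h import *
st()"
```

```text
time: 41.6
ee_pos: [0.4442, -0.3481, 0.025]
eef_rot: [0.006, 0.996, 0.091, -0.0]
ft_force: [0.7, 1.2, -0.9]
gripper_width: 0.0238
t 41.6 pos [ 0.4442 -0.3481  0.025 ] yaw_y -79.6 zax [ 0.001 -0.013 -1.   ] F [ 0.7  1.2 -0.9] w 0.0238 j [-0.86  0.76  1.73 -0.01  0.63  0.54]
```

```bash
python3 -m jog '[0,0,-0.08,0,0,0,-0.04,0,0,0,0,0]'
python3 -c "
from h import *
st()"
python3 -m jog '[0,0,0,0,0,0,0,0,0,0,0,0,0,0,0,0,0,0,0,0,0,0,0.2,0,0,0,0.5,0,0,0,0.8,0,0,0,0.8,0,0,0,0.8,0]' 0.3
python3 -c "
from h import *
st()"
```

```text
time: 41.9
ee_pos: [0.4445, -0.3485, 0.0226]
eef_rot: [0.007, 0.996, 0.091, 0.0]
ft_force: [-0.4, -0.0, -1.0]
gripper_width: 0.0236
t 41.9 pos [ 0.4445 -0.3485  0.0226] yaw_y -79.6 zax [ 0.002 -0.014 -1.   ] F [-0.4 -0.  -1. ] w 0.0236 j [-0.86  0.77  1.73 -0.01  0.63  0.54]
time: 42.9
ee_pos: [0.4417, -0.3454, 0.1469]
eef_rot: [0.002, 0.996, 0.091, -0.003]
ft_force: [0.5, -0.2, -0.4]
gripper_width: 0.0611
t 42.9 pos [ 0.4417 -0.3454  0.1469] yaw_y -79.6 zax [-0.006 -0.005 -1.   ] F [ 0.5 -0.2 -0.4] w 0.0611 j [-0.86  0.56  1.68 -0.01  0.9   0.54]
```

```bash
python3 -m jog '[0.3,0.57,0.25,0.022,0.3,0.57,0.25,0.022,0.3,0.57,0.25,0.022,0.3,0.57,0.2,0.022,0.3,0.57,0,0.022,0.3,0.57,0,0.022]'
python3 -m jog '[0.3,0.57,0,0.022,0.3,0.57,0,0.022,0.3,0.57,0,0.022,0.3,0.5,0,0.022,0.2,0.3,0,0.022,0,0,0,0,0,0,0,0]'
cat > sl.py <<'E'
from h import *
s=st(); a=np.radians(7.3); U=np.array([-np.sin(a),np.cos(a)]); V=np.array([U[1],-U[0]]); o=np.array([.5755,-.0915])
im,d,c=grab("wrist"); P=cloud(c,d); z=P[...,2]; L=P[...,:2]-o; S=L@U; E=L@V
k=(abs(S)<.11)&(abs(E)<.018)&(z>.073)&(z<.083); print("slide E",np.percentile(E[k],[3,97]).round(4),"S",np.percentile(S[k],[0,100]).round(4),np.polyfit(S[k],E[k],1),"z",np.median(z[k]))
e=np.array(s["ee_pos"][:2])-o; print("TCP x' y'",e@V,e@U)
E
python3 sl.py
python3 - <<'E'
from h import *
im,d,c=grab("top"); P=cloud(c,d); z=P[...,2]
m=box(z.shape,215,320,340,410)&(z>.02)&(z<.034); print("rod handle",rect(P,m,3))
E
```

```text
time: 43.5
ee_pos: [0.5174, -0.2099, 0.1967]
eef_rot: [0.01, 0.869, 0.495, 0.005]
ft_force: [-0.5, 0.7, -0.4]
gripper_width: 0.0609
time: 44.2
ee_pos: [0.575, -0.1013, 0.2008]
eef_rot: [0.009, 0.637, 0.771, 0.009]
ft_force: [-0.7, -0.5, -1.1]
gripper_width: 0.0609
t 44.2 pos [ 0.575  -0.1013  0.2008] yaw_y 10.9 zax [ 0.025  0.002 -1.   ] F [-0.7 -0.5 -1.1] w 0.0609 j [-0.37  0.51  1.59  0.01  1.02 -0.57]
slide E [-0.0105  0.0139] S [-0.0994  0.101 ] [-0.00330982  0.00179329] z 0.07902275077603155
TCP x' y' -0.0017018822017304139 -0.009692664425058756
rod handle (array([ 426., -353.]), array([94.5, 24.8]), 9.0, np.float64(26.8), 401)
```

```bash
python3 -m jog '[0.04,0.26,-0.3,-0.0103,0,0,-0.6,0,0,0,-0.6,0,0,0,-0.6,0,0,0,-0.3,0,0,0,0,0,0,0,0,0]'
python3 sl.py
```

```text
time: 45.0
ee_pos: [0.5756, -0.098, 0.1043]
eef_rot: [0.012, 0.67, 0.743, 0.009]
ft_force: [0.2, 0.7, 0.1]
gripper_width: 0.0608
t 45.0 pos [ 0.5756 -0.098   0.1043] yaw_y 5.9 zax [ 0.029 -0.002 -1.   ] F [0.2 0.7 0.1] w 0.0608 j [-0.36  0.64  1.67  0.01  0.8  -0.48]
slide E [-0.0105  0.0138] S [-0.0558  0.1011] [-0.0024032  0.0017709] z 0.07903371360975948
TCP x' y' -0.0007595192235819928 -0.006505100814245738
```

```bash
python3 -m jog '[0.03,0.17,0,0.0036,0,0,-0.4,0,0,0,-0.4,0,0,0,-0.2,0,0,0,0,0,0,0,0,0]'
python3 sl.py
```

```text
time: 45.65
ee_pos: [0.5818, -0.0908, 0.07]
eef_rot: [0.018, 0.659, 0.752, 0.012]
ft_force: [0.6, 0.0, -0.4]
gripper_width: 0.0612
t 45.65 pos [ 0.5818 -0.0908  0.07  ] yaw_y 7.5 zax [ 0.042 -0.006 -0.999] F [ 0.6  0.  -0.4] w 0.0612 j [-0.35  0.7   1.68  0.01  0.72 -0.49]
slide E [-0.0106  0.0139] S [-0.0258  0.1012] [-0.00229552  0.00174044] z 0.0790474457492832
TCP x' y' 0.006290914395499388 -8.925595698793399e-05
```

```bash
python3 -m jog '[-0.1,0,0.9,0,0,0,1,0,0,0,1,0,0,0,0,0,0,0,0,0]'
python3 -c "
from h import *
st()"
python3 -m jog '[-0.05,0,-0.2,0,0,0,-0.2,0,0,0,-0.2,0,0,0,-0.2,0,0,0,-0.2,0,0,0,-0.2,0,0,0,-0.2,0,0,0,-0.2,0,0,0,-0.2,0,0,0,0,0]'
python3 sl.py
```

```text
time: 46.2
ee_pos: [0.5775, -0.0905, 0.1923]
eef_rot: [0.019, 0.659, 0.752, 0.012]
ft_force: [-0.4, -0.2, -0.5]
gripper_width: 0.0614
t 46.2 pos [ 0.5775 -0.0905  0.1923] yaw_y 7.5 zax [ 0.045 -0.006 -0.999] F [-0.4 -0.2 -0.5] w 0.0614 j [-0.35  0.51  1.61  0.01  0.97 -0.49]
time: 47.2
ee_pos: [0.5716, -0.0893, 0.1079]
eef_rot: [0.013, 0.659, 0.752, 0.01]
ft_force: [-0.5, -0.5, -0.0]
gripper_width: 0.0613
t 47.2 pos [ 0.5716 -0.0893  0.1079] yaw_y 7.5 zax [ 0.033 -0.002 -0.999] F [-0.5 -0.5 -0. ] w 0.0613 j [-0.35  0.63  1.68  0.01  0.79 -0.49]
slide E [-0.0106  0.0139] S [-0.0491  0.1011] [-0.00403296  0.00181109] z 0.07902947044945735
TCP x' y' -0.003608732129562776 0.002660873365087546
```

```bash
python3 -m jog '[0.03,-0.02,-0.12,0,0.03,-0.02,-0.12,0,0.03,-0.01,-0.12,0,0.02,0,-0.12,0,0,0,-0.12,0,0,0,-0.12,0,0,0,-0.12,0,0,0,-0.12,0,0,0,-0.12,0,0,0,0,0]'
python3 sl.py
```

```text
time: 48.25
ee_pos: [0.5778, -0.092, 0.0626]
eef_rot: [0.015, 0.659, 0.752, 0.011]
ft_force: [-0.6, -0.1, 1.2]
gripper_width: 0.061
t 48.25 pos [ 0.5778 -0.092   0.0626] yaw_y 7.5 zax [ 0.037 -0.004 -0.999] F [-0.6 -0.1  1.2] w 0.061 j [-0.35  0.71  1.69  0.01  0.7  -0.5 ]
slide E [-0.0106  0.0139] S [-0.0217  0.1009] [-0.00169717  0.0017216 ] z 0.07905110039154406
TCP x' y' 0.002228366242776039 -0.0007732180407170399
```

```bash
python3 -m jog '[-0.02,0.02,-0.04,0,0,0,0,0,0,0,0,0,0,0,0,0,0,0,0,0,0,0,0,0,0,0,0,0]' 1 50
python3 -c "
from h import *
st()"
python3 -m jog '[0,0,0.3,0,0,0,0.5,0,0,0,0.6,0,0,0,0.6,0,0,0,0.6,0,0,0,0.6,0,0,0,0.3,0,0,0,0,0]'
python3 -c "
from h import *
st()"
```

```text
time: 49.0
ee_pos: [0.5765, -0.0915, 0.062]
eef_rot: [0.015, 0.659, 0.752, 0.01]
ft_force: [0.3, -0.8, -1.2]
gripper_width: 0.0255
t 49.0 pos [ 0.5765 -0.0915  0.062 ] yaw_y 7.6 zax [ 0.037 -0.005 -0.999] F [ 0.3 -0.8 -1.2] w 0.0255 j [-0.35  0.71  1.69  0.01  0.7  -0.49]
time: 49.8
ee_pos: [0.5736, -0.0887, 0.2065]
eef_rot: [0.012, 0.66, 0.751, 0.011]
ft_force: [0.8, -0.6, -4.6]
gripper_width: 0.0259
t 49.8 pos [ 0.5736 -0.0887  0.2065] yaw_y 7.4 zax [ 0.032  0.001 -0.999] F [ 0.8 -0.6 -4.6] w 0.0259 j [-0.35  0.49  1.6   0.01  1.02 -0.49]
```

```bash
python3 -m jog '[-0.14,0.5,0,0.001,-0.14,0.8,0,0.001,-0.14,0.8,0,0.001,-0.14,0.8,0,0.001,-0.14,0.8,0,0.001,-0.14,0.8,0,0.001,-0.14,0.8,0,0.001]'
python3 -m jog '[-0.14,0.8,0,0.001,-0.14,0.8,0,0.001,-0.14,0.8,0,0.001,-0.14,0.8,0,0.001,-0.14,0.8,0,0.001,-0.14,0.8,0,0.001,-0.1,0.6,0,0.001,-0.1,0.4,0,0,0,0,0,0,0,0,0,0]'
cat > gs.py <<'E'
from h import *
s=st(); e=np.array(s["ee_pos"]); u=np.array([-.2142,.9768]); v=np.array([.9768,.2142]); g=np.array([.531,.2067])
L=e[:2]-g; print("TCP gate y,x mm",(1000*L@u).round(1),(1000*L@v).round(1))
for n in("wrist","top"):
    im,d,c=grab(n); P=cloud(c,d); z=P[...,2]; L=P[...,:2]-e[:2]; S=L@u; E=L@v
    for a,b in((-.11,-.03),(.03,.11)):
        k=(S>a)&(S<b)&(abs(E)<.02)&(abs(z-e[2]-.0175)<.008)
        if k.sum()>30: print(n,a,"S",np.percentile(S[k],[0,100]).round(4),"E",np.percentile(E[k],[3,97]).round(4),"fit",np.polyfit(S[k],E[k],1).round(4),"z fit",np.polyfit(S[k],z[k]-e[2],1).round(4))
    G=P[...,:2]-g; y=G@u; x=G@v; k=(y>.06)&(y<.125)&(abs(x)<.03)&(z>.025)&(z<.036)
    if k.sum()>30: print(n,"rails x",np.percentile(x[k&(x<0)],[3,97]).round(4),np.percentile(x[k&(x>0)],[3,97]).round(4),"y",y[k].max().round(4))
E
python3 gs.py
```

```text
time: 50.5
ee_pos: [0.5294, 0.1259, 0.1986]
eef_rot: [0.008, 0.646, 0.763, 0.008]
ft_force: [1.0, 0.0, -4.6]
gripper_width: 0.0258
time: 51.5
ee_pos: [0.4742, 0.3697, 0.1826]
eef_rot: [-0.001, 0.627, 0.779, -0.003]
ft_force: [0.2, 0.5, -3.2]
gripper_width: 0.0256
t 51.5 pos [0.4742 0.3697 0.1826] yaw_y 12.4 zax [-0.005 -0.003 -1.   ] F [ 0.2  0.5 -3.2] w 0.0256 j [ 0.48  0.56  1.54 -0.    1.04  0.26]
TCP gate y,x mm 171.4 -20.6
wrist 0.03 S [0.03   0.1009] E [-0.0111  0.0134] fit [0.0047 0.0008] z fit [0.0087 0.0171]
top -0.11 S [-0.1016 -0.0301] E [-0.0117  0.0127] fit [0.0103 0.0011] z fit [0.0527 0.0197]
top rails x [-0.021  -0.0162] [0.0153 0.0204] y 0.1192
```

```bash
python3 -m jog '[0.1,0.06,0,0,0.15,0.09,-0.05,0,0.12,0.08,-0.1,0,0.05,0.03,-0.1,0,0,0,-0.15,0,0,0,-0.15,0,0,0,-0.15,0,0,0,-0.15,0,0,0,-0.1,0,0,0,0,0]'
cat >> gs.py <<'E'
    k=(abs(E)<.011)&(abs(S)>.04)&(abs(S)<.095)&(abs(z-e[2]-.0175)<.006)
    if k.sum()>50: print(n,"tilt dz/dE",np.polyfit(E[k],z[k],1)[0].round(4))
E
python3 gs.py
```

```text
time: 52.6
ee_pos: [0.4939, 0.377, 0.1403]
eef_rot: [-0.001, 0.629, 0.777, -0.004]
ft_force: [-0.7, -0.1, -4.0]
gripper_width: 0.0255
t 52.6 pos [0.4939 0.377  0.1403] yaw_y 12.0 zax [-0.007 -0.005 -1.   ] F [-0.7 -0.1 -4. ] w 0.0255 j [ 0.47  0.64  1.52 -0.    0.99  0.26]
TCP gate y,x mm 174.3 0.2
wrist 0.03 S [0.03   0.1008] E [-0.0107  0.0138] fit [0.0104 0.0008] z fit [0.0079 0.0171]
wrist tilt dz/dE -0.0334
top -0.11 S [-0.1022 -0.03  ] E [-0.0119  0.0126] fit [0.0085 0.0008] z fit [0.055  0.0202]
top rails x [-0.0209 -0.0161] [0.0157 0.0198] y 0.1192
top tilt dz/dE -0.0273
```

```bash
python3 -m jog '[-0.01,0,-0.15,0.0012,0,0,-0.2,0,0,0,-0.2,0,0,0,-0.2,0,0,0,-0.2,0,0,0,-0.2,0,0,0,-0.15,0,0,0,-0.15,0,0,0,-0.15,0,0,0,0,0]'
python3 gs.py
```

```text
time: 53.7
ee_pos: [0.4942, 0.3774, 0.0715]
eef_rot: [-0.001, 0.626, 0.78, -0.003]
ft_force: [-0.4, -0.2, -3.8]
gripper_width: 0.0259
t 53.7 pos [0.4942 0.3774 0.0715] yaw_y 12.5 zax [-0.005 -0.004 -1.   ] F [-0.4 -0.2 -3.8] w 0.0259 j [ 0.47  0.74  1.56 -0.    0.85  0.26]
TCP gate y,x mm 174.6 0.6
wrist 0.03 S [0.03   0.1008] E [-0.0113  0.0132] fit [0.0019 0.0008] z fit [0.0083 0.0171]Traceback (most recent call last):
  File "gs.py", line 10, in <module>
    if k.sum()>30: print(n,"rails x",np.percentile(x[k&(x<0)],[3,97]).round(4),np.percentile(x[k&(x>0)],[3,97]).round(4),"y",y[k].max().round(4))
                                                                               ~~~~~~~~~~~~~^^^^^^^^^^^^^^^^^^^
    return _quantile_unchecked(
        a, q, axis, out, overwrite_input, method, keepdims, weights)
    return _ureduce(a,
                    func=_quantile_ureduce_func,
    ...<5 lines>...
                    overwrite_input=overwrite_input,
                    method=method)
    r = func(a, **kwargs)
    result = _quantile(arr,
                       quantiles=q,
    ...<2 lines>...
                       out=out,
                       weights=wgt)
    slices_having_nans = np.isnan(arr[-1, ...])
                                  ~~~^^^^^^^^^
IndexError: index -1 is out of bounds for axis 0 with size 0
```

```bash
python3 -m jog '[-0.025,0,-0.1,0,0,0,-0.1,0,0,0,0,0]'
python3 -c "
from h import *
st()"
python3 -m jog '[0.03,-0.15,0,0,0.04,-0.2,0,0,0.04,-0.2,0,0,0,0,0,0]'
python3 -c "
from h import *
st()"
```

```text
time: 54.05
ee_pos: [0.4941, 0.378, 0.0642]
eef_rot: [-0.0, 0.626, 0.78, -0.001]
ft_force: [-0.8, -0.9, -3.8]
gripper_width: 0.0257
t 54.05 pos [0.4941 0.378  0.0642] yaw_y 12.5 zax [-0.002 -0.002 -1.   ] F [-0.8 -0.9 -3.8] w 0.0257 j [ 0.47  0.75  1.56 -0.    0.83  0.26]
time: 54.45
ee_pos: [0.4992, 0.354, 0.0648]
eef_rot: [0.0, 0.626, 0.78, -0.001]
ft_force: [0.1, 0.4, -3.5]
gripper_width: 0.0258
t 54.45 pos [0.4992 0.354  0.0648] yaw_y 12.5 zax [-0.001 -0.002 -1.   ] F [ 0.1  0.4 -3.5] w 0.0258 j [ 0.44  0.74  1.59 -0.    0.81  0.22]
```

```bash
python3 -m jog '[0,0,-0.06,0,0,0,-0.03,0,0,0,0,0]'
python3 gs.py 2>/dev/null
```

```text
time: 54.75
ee_pos: [0.4999, 0.3537, 0.0622]
eef_rot: [0.001, 0.626, 0.78, -0.001]
ft_force: [0.5, -0.4, -3.5]
gripper_width: 0.0257
t 54.75 pos [0.4999 0.3537 0.0622] yaw_y 12.5 zax [ 0.    -0.001 -1.   ] F [ 0.5 -0.4 -3.5] w 0.0257 j [ 0.43  0.74  1.59 -0.    0.81  0.22]
TCP gate y,x mm 150.2 1.1
wrist 0.03 S [0.03   0.1007] E [-0.0112  0.0133] fit [0.0064 0.0006] z fit [0.0012 0.0171]
wrist rails x [-0.0182 -0.0166] [0.0198 0.0201] y 0.1143
wrist tilt dz/dE -0.0227
top -0.11 S [-0.11 -0.03] E [-0.0147  0.0138] fit [0.0014 0.0004] z fit [-0.0406  0.0153]
```

```bash
python3 -m jog '[-0.01,-0.12,0,0,0.03,-0.2,0,0,0.04,-0.2,0,0,0.04,-0.2,0,0,0,0,0,0]'
python3 gs.py 2>/dev/null | head -3
python3 -m jog '[0.04,-0.2,0,0,0.045,-0.2,0,0,0.045,-0.2,0,0,0,0,0,0]'
python3 gs.py 2>/dev/null | head -4
```

```text
time: 55.35
ee_pos: [0.5049, 0.3261, 0.0626]
eef_rot: [0.0, 0.626, 0.78, 0.003]
ft_force: [-0.1, -0.7, -3.0]
gripper_width: 0.0255
t 55.35 pos [0.5049 0.3261 0.0626] yaw_y 12.5 zax [ 0.004  0.004 -1.   ] F [-0.1 -0.7 -3. ] w 0.0255 j [0.39 0.73 1.62 0.   0.78 0.17]
TCP gate y,x mm 122.3 0.1
wrist 0.03 S [0.03   0.1008] E [-0.0113  0.0132] fit [0.0043 0.0006] z fit [0.0064 0.0171]
time: 55.85
ee_pos: [0.5097, 0.3061, 0.0626]
eef_rot: [-0.002, 0.627, 0.779, 0.006]
ft_force: [0.8, -3.7, -3.3]
gripper_width: 0.0259
t 55.85 pos [0.5097 0.3061 0.0626] yaw_y 12.4 zax [ 0.005  0.013 -1.   ] F [ 0.8 -3.7 -3.3] w 0.0259 j [0.35 0.72 1.65 0.01 0.76 0.12]
TCP gate y,x mm 101.7 0.5
wrist 0.03 S [0.03   0.1009] E [-0.0115  0.013 ] fit [0.0047 0.0004] z fit [0.0068 0.017 ]
wrist rails x [-0.0209 -0.0166] [0.019  0.0199] y 0.1216
```

```bash
python3 -m jog '[0.04,-0.2,0,0,0.04,-0.2,0,0,0.02,-0.1,0,0,0,0,0,0]'
python3 gs.py 2>/dev/null | head -4
```

```text
time: 56.35
ee_pos: [0.5139, 0.2861, 0.0628]
eef_rot: [-0.003, 0.627, 0.779, 0.007]
ft_force: [-1.2, 1.9, -3.7]
gripper_width: 0.0259
t 56.35 pos [0.5139 0.2861 0.0628] yaw_y 12.3 zax [ 0.005  0.015 -1.   ] F [-1.2  1.9 -3.7] w 0.0259 j [0.31 0.72 1.66 0.02 0.75 0.08]
TCP gate y,x mm 81.3 0.3
wrist 0.03 S [0.03  0.101] E [-0.0115  0.013 ] fit [0.0065 0.0003] z fit [0.0089 0.0171]
wrist rails x [-0.0209 -0.0166] [0.0192 0.0199] y 0.1209
```

```bash
python3 -m jog '[0,0,0,0,0,0,0,0,0,0,0,0,0,0,0,0,0,0,0,0,0,0,0.3,0,0,0,0.5,0,0,0,0.6,0,0,0,0.3,0,0,0,0,0]' 0.4
python3 -c "
from h import *
st()"
python3 -m jog '[-0.1,0.4,0,0,-0.13,0.6,0,0,-0.13,0.6,0,0,-0.13,0.6,0,0,-0.13,0.6,0,0,-0.05,0.25,0,0,0,0,0,0,0,0,0,0]' 1 40
python3 gs.py 2>/dev/null
```

```text
time: 57.45
ee_pos: [0.5149, 0.2857, 0.1364]
eef_rot: [-0.001, 0.627, 0.779, 0.008]
ft_force: [0.0, 0.2, 0.6]
gripper_width: 0.0522
t 57.45 pos [0.5149 0.2857 0.1364] yaw_y 12.4 zax [ 0.008  0.014 -1.   ] F [0.  0.2 0.6] w 0.0522 j [0.31 0.6  1.62 0.01 0.9  0.09]
time: 58.25
ee_pos: [0.481, 0.4152, 0.1302]
eef_rot: [-0.004, 0.627, 0.779, 0.003]
ft_force: [-0.1, 0.6, -1.0]
gripper_width: 0.0017
t 58.25 pos [0.481  0.4152 0.1302] yaw_y 12.4 zax [-0.002  0.01  -1.   ] F [-0.1  0.6 -1. ] w 0.0017 j [0.53 0.67 1.5  0.01 0.97 0.31]
TCP gate y,x mm 214.4 -4.2
```

```bash
python3 -m jog '[0.1,0,-0.3,0,0,0,-0.5,0,0,0,-0.5,0,0,0,-0.4,0,0,0,-0.1,0,0,0,0,0,0,0,0,0]'
cat > ge.py <<'E'
from h import *
s=st(); e=np.array(s["ee_pos"]); u=np.array([-.2142,.9768]); v=np.array([.9768,.2142]); g=np.array([.531,.2067])
L=e[:2]-g; print("TCP gate y,x",(1000*L@u).round(1),(1000*L@v).round(1))
for n in("wrist","top"):
    im,d,c=grab(n); P=cloud(c,d); z=P[...,2]; G=P[...,:2]-g; y=G@u; x=G@v
    k=(abs(x)<.012)&(z>.072)&(z<.083)&(y>-.12)&(y<.2)
    if k.sum()>20: print(n,k.sum(),"slide top y",np.percentile(y[k],[0,.5,99.5,100]).round(4),"z",np.median(z[k]).round(4),"x",np.percentile(x[k],[2,98]).round(4))
    k=(abs(x)<.012)&(y>-.046)&(y<-.018)&(z>.05)
    if k.sum()>5: print(n,"window z",np.percentile(z[k],[10,50,90]).round(4),k.sum())
E
python3 ge.py
```

```text
time: 59.05
ee_pos: [0.4899, 0.4085, 0.054]
eef_rot: [-0.003, 0.631, 0.776, 0.003]
ft_force: [-0.0, -0.5, -0.8]
gripper_width: 0.0001
t 59.05 pos [0.4899 0.4085 0.054 ] yaw_y 11.8 zax [-0.001  0.009 -1.   ] F [-0.  -0.5 -0.8] w 0.0001 j [0.52 0.78 1.53 0.01 0.83 0.3 ]
TCP gate y,x 205.9 3.1
top 758 slide top y [-0.0494 -0.0244  0.1803  0.1944] z 0.0775 x [-0.0115  0.0113]
top window z [0.0563 0.0748 0.0861] 42
```

```bash
python3 -m jog '[-0.02,-0.25,0,0,0,-0.25,0,0,0.05,-0.25,0,0,0.05,-0.25,0,0,0.05,-0.25,0,0,0.05,-0.2,0,0,0,0,0,0]'
python3 ge.py
```

```text
time: 59.85
ee_pos: [0.4982, 0.3488, 0.0568]
eef_rot: [-0.004, 0.631, 0.776, 0.008]
ft_force: [-0.0, 1.7, -0.7]
gripper_width: 0.0002
t 59.85 pos [0.4982 0.3488 0.0568] yaw_y 11.7 zax [ 0.004  0.017 -1.   ] F [-0.   1.7 -0.7] w 0.0002 j [0.42 0.75 1.61 0.02 0.77 0.2 ]
TCP gate y,x 145.9 -1.6
wrist 90 slide top y [0.1299 0.13   0.1576 0.1576] z 0.0739 x [-0.0071  0.0049]
top 665 slide top y [-0.0657 -0.0651  0.1286  0.132 ] z 0.0776 x [-0.0112  0.011 ]
top window z [0.0754 0.0785 0.0835] 115
```

```bash
python3 -m jog '[0.03,-0.15,-0.01,0,0.03,-0.15,-0.01,0,0.02,-0.08,0,0,0,0,0,0]'
python3 ge.py
```

```text
time: 60.35
ee_pos: [0.5022, 0.3362, 0.0572]
eef_rot: [-0.004, 0.631, 0.776, 0.01]
ft_force: [-0.9, 1.3, -1.6]
gripper_width: 0.0001
t 60.35 pos [0.5022 0.3362 0.0572] yaw_y 11.8 zax [ 0.007  0.021 -1.   ] F [-0.9  1.3 -1.6] w 0.0001 j [0.4  0.74 1.63 0.02 0.76 0.17]
TCP gate y,x 132.7 -0.4
wrist 97 slide top y [0.1163 0.1164 0.1443 0.1443] z 0.0743 x [-0.0061  0.006 ]
top 669 slide top y [-0.0786 -0.078   0.1139  0.1176] z 0.0778 x [-0.0116  0.0109]
top window z [0.0723 0.0789 0.0844] 114
```

```bash
python3 -m jog '[0.02,-0.08,0,0,0.015,-0.06,0,0,0,0,0,0]'
python3 ge.py
```

```text
time: 60.75
ee_pos: [0.5031, 0.3325, 0.0572]
eef_rot: [-0.005, 0.631, 0.776, 0.011]
ft_force: [-0.2, 2.8, 0.6]
gripper_width: 0.0005
t 60.75 pos [0.5031 0.3325 0.0572] yaw_y 11.7 zax [ 0.007  0.024 -1.   ] F [-0.2  2.8  0.6] w 0.0005 j [0.39 0.74 1.63 0.03 0.76 0.16]
TCP gate y,x 128.9 -0.3
wrist 108 slide top y [0.112  0.1121 0.1406 0.1407] z 0.0741 x [-0.0059  0.0061]
top 628 slide top y [-0.0827 -0.0824  0.1112  0.1125] z 0.0779 x [-0.0112  0.0108]
top window z [0.0758 0.0827 0.0858] 114
```

```bash
python3 -m jog '[0.02,-0.08,0,0,0.02,-0.08,0,0,0,0,0,0]'
python3 ge.py | head -4
python3 -m jog '[-0.05,0.25,0,0,-0.1,0.5,0,0,0,0.4,0.4,0,0,0.2,0.7,0,0,0,0.7,0,-0.3,0,0.7,0,-0.5,0,0.3,0,0,0,0,0,0,0,0,0]'
python3 ge.py
python3 - <<'E'
from h import *
im,d,c=grab("top","tf.png"); P=cloud(c,d); z=P[...,2]
u=np.array([-.2142,.9768]); v=np.array([.9768,.2142]); g=np.array([.531,.2067]); P0=np.load("P0.npy")
for n,Q in(("start",P0),("now",P)):
    G=Q[...,:2]-g; y=G@u; x=G@v; k=(abs(x)<.012)&(y>-.044)&(y<-.02)&(Q[...,2]>.05); print(n,"window z",np.percentile(Q[...,2][k],[10,30,50,70,90]).round(4),k.sum())
m=box(z.shape,255,295,165,205)&(z>.095); print("pin top",rect(P,m,1))
m=box(z.shape,255,295,165,205)&(z>.038)&(z<.047); print("block",rect(P,m,1))
m=box(z.shape,215,320,340,410)&(z>.02)&(z<.034); print("rod",rect(P,m,3))
E
python3 fl.py
```

```text
time: 61.15
ee_pos: [0.5033, 0.3331, 0.0574]
eef_rot: [-0.009, 0.633, 0.774, 0.016]
ft_force: [0.2, -0.0, -0.9]
gripper_width: 0.0004
t 61.15 pos [0.5033 0.3331 0.0574] yaw_y 11.5 zax [ 0.007  0.036 -0.999] F [ 0.2 -0.  -0.9] w 0.0004 j [0.38 0.74 1.64 0.05 0.75 0.15]
TCP gate y,x 129.4 -0.0
wrist 113 slide top y [0.1125 0.1126 0.141  0.141 ] z 0.074 x [-0.0057  0.0065]
top 630 slide top y [-0.0822 -0.0819  0.1097  0.1111] z 0.0777 x [-0.0112  0.0111]
time: 62.15
ee_pos: [0.4664, 0.3826, 0.1725]
eef_rot: [-0.004, 0.633, 0.774, 0.011]
ft_force: [0.1, -0.2, -0.9]
gripper_width: 0.0009
t 62.15 pos [0.4664 0.3826 0.1725] yaw_y 11.5 zax [ 0.008  0.021 -1.   ] F [ 0.1 -0.2 -0.9] w 0.0009 j [0.49 0.57 1.57 0.02 0.99 0.28]
TCP gate y,x 185.7 -25.5
top 673 slide top y [-0.0826 -0.0821  0.116   0.1176] z 0.0778 x [-0.0111  0.0107]
top window z [0.0765 0.0824 0.0854] 116
start window z [0.0765 0.0804 0.0823 0.0836 0.0847] 106
now window z [0.076  0.0788 0.0825 0.0839 0.0856] 100
pin top (array([433.9, 107. ]), array([24.6, 21.9]), 89.5, np.float64(101.7), 117)
block (array([435.4, 109.7]), array([51.2, 49.7]), 83.4, np.float64(41.5), 289)
rod (array([ 426.2, -353. ]), array([94.1, 24.3]), 9.3, np.float64(26.8), 379)
pocket -0.066 [116. 120. 120.] x' -0.0425
pocket -0.032 [114. 117. 118.] x' -0.0445
pocket 0 [119. 123. 123.] x' -0.0443
pocket 0.032 [122. 126. 127.] x' -0.0436
pocket 0.066 [123. 128. 128.] x' -0.0447
in tray 155 x' [0.035 0.063] y' [-0.076 -0.054] z [0.018 0.036] bgr [ 99. 101.  96.]
in tray 180 x' [0.034 0.063] y' [-0.04  -0.014] z [0.017 0.036] bgr [100. 102.  97.]
```

View pics/tf.png

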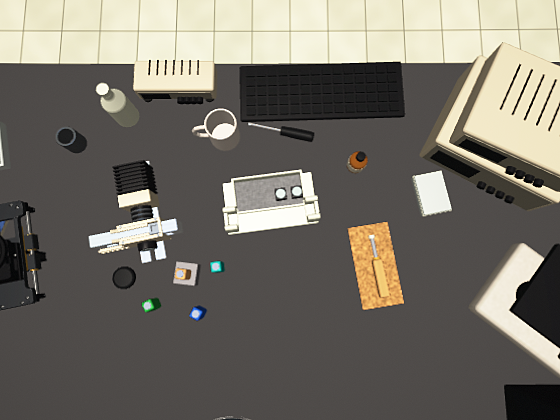

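The final view shows the slide home in the gate at (133,233), both filters in the tray at (280–296,193), the pin in its block at (183,272) and the rod on the mat at (377,265). The other things have not moved.

```bash
python3 -c "
from h import *
print(robot.close_job())"
```

```text
the job is handed in; nothing more can be done
None
```

The job is done and handed in at about 62 s on the robot's clock.

- **Release:** I pressed the button with the pin tool and pushed the slide past its catch. The pin tool went back into its block; at the end its handle top was at 101.7 mm against 102 expected.
- **Stripping:** I set the slide flat in the stand with its open face to the tray. Only two filters were aboard, in the pockets at y −66 and −32 mm. The ejector rod pushed both into the tray, and all four pockets then read empty.
- **Rod:** It had been knocked to the edge of the mat before I picked it up, so I measured it again before gripping. I laid it back near the middle of the mat.
- **Return:** I pushed the bare slide in until it stopped. Its ends measure gate y −82 and about +117 mm, against −82 and +118 at the start. The height over the keyhole window is the same as at the start, 82.5 against 82.3 mm. It rose from 78.9 to 82.7 mm during the last millimetres, which I read as the button springing up.

**Checks that disagreed:**
- The wrist camera read heights about 1 mm too high throughout.
- Positions worked out from pixel rays differed from the depth readings by 2–3 mm.
- The tool drifted up to 2.5° off vertical at times, and the slide hung about 1.7° off vertical as it was carried back to the gate. It still went in with little force.

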